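# Snap the cover onto the valve housing

### The job

Fit the loose cover plate on the open valve housing: pick it up by its handle, hold its free edge tilted up, hook the tongue under the housing's lip, then lower it so that its four holes go over the standoffs and press it down evenly, not leaning to one side, until all four have clicked and it lies flat and fully home. Let go of it, and leave the other things on the bench where they are.

Things in the scene. Friction and masses are not known exactly. Their poses are not given: they have to be found in the camera images.
- cover_grip (a point): Loose aluminium cover plate, 170 (x) x 150 (y) x 4 mm, 0.35 kg, flat on the bench, tongue roughly towards the robot, with a black D-handle on top. Point: centre of the handle bar (16 mm in x, 90 in y, 12 high, 24 mm gap below it, a leg at each end), 34 mm above the plate's underside, 15 mm to +x of the plate's middle. Grasp it across the 16 mm. Axes: x from tongue to free edge, z out of the top.
- cover_tongue (a point): Middle of the outer end of the cover's tongue, on the underside: 116 mm to -x of and 34 mm below the handle point. The tongue is 80 mm wide, 4 mm thick, and sticks out 16 mm in the plate's plane from the middle of its -x edge. Axes as the cover.
- housing: Open grey valve housing fixed to the bench: tray 180 (x) x 156 (y) x 28 mm high, four white snap standoffs inside, a hook lip on its -x side, which roughly faces the robot. Origin: middle of the underside, on the bench. Axes: x from the lip to the free side, z up. With the cover home, its axes agree with these and the middle of its underside is 34 mm above this origin.
- lip_edge (a point): Middle of the hook lip's lower edge: 88 mm to -x of the housing's origin, 45 mm up. The lip (100 mm wide, 6 thick) overhangs an 11 mm high, 15 mm deep slot, open to +x and at its ends; its floor is a ledge 34 mm up, level with the standoffs' shoulders. The cover's tongue goes in; home, its end is 13 mm to -x of this point, 2 mm short of the slot's back wall. Axes as the housing.
- standoff0 (a point): White nylon snap standoff, left of the pair nearer the lip (left = +y of the housing). Point: centre of its shoulder, a 26 mm square seat for the cover's underside, 34 mm above the bench. Above it: a core 12 (x) x 8 (y) mm, 12 high, and spring fingers on its +y and -y sides, an arrowhead 14 mm wide at the top (15.5 mm above the shoulder), 22 mm wide at 7 mm above it. Axes as the housing.
- cover_hole0 (a point): Centre, on the plate's underside, of the cover's 18 mm square through-hole that goes over standoff0: -15 mm in x, +52 mm in y from the plate's middle. Axes as the cover.
- standoff1 (a point): White nylon snap standoff, right of the pair nearer the lip (left = +y of the housing). Point: centre of its shoulder, a 26 mm square seat for the cover's underside, 34 mm above the bench. Shaped like standoff0. The 18 mm hole, pushed down, squeezes the fingers in (about 3 to 5 N per standoff) until they spring out over the plate; until that click the plate stays 3 mm or more above the shoulder. Axes as the housing.
- cover_hole1 (a point): Centre, on the plate's underside, of the cover's 18 mm square through-hole that goes over standoff1: -15 mm in x, -52 mm in y from the plate's middle. Axes as the cover.
- standoff2 (a point): White nylon snap standoff, left of the pair farther from the lip (left = +y of the housing). Point: centre of its shoulder, a 26 mm square seat for the cover's underside, 34 mm above the bench. Like standoff0. Axes as the housing.
- cover_hole2 (a point): Centre, on the plate's underside, of the cover's 18 mm square through-hole that goes over standoff2: +60 mm in x, +52 mm in y from the plate's middle. Axes as the cover.
- standoff3 (a point): White nylon snap standoff, right of the pair farther from the lip (left = +y of the housing). Point: centre of its shoulder, a 26 mm square seat for the cover's underside, 34 mm above the bench. Like standoff0. Axes as the housing.
- cover_hole3 (a point): Centre, on the plate's underside, of the cover's 18 mm square through-hole that goes over standoff3: +60 mm in x, -52 mm in y from the plate's middle. Axes as the cover.
- fitting: Bystander: brass fitting standing on the bench, 38 mm in diameter, 62 mm high; origin under its middle.
- screwdriver_mid (a point): Bystander: screwdriver with a black handle, lying on the bench; a point near its middle.
- tub: Bystander: open white plastic tub, 70 mm in diameter, 50 mm high; origin under its middle.
There are look-alikes about, which are no part of the job. Leave any purple look-alike of the part that bears cover_grip alone.

How it is judged (in metres and radians):
On the way, in this order (a step that is already met when the one before it is completed fails the run):
1. the cover is lifted off the bench (handle bar more than 80 mm up) (height (world z) of cover_grip above 0.08 m), for 0.1 s.
2. the tongue is hooked at least 6 mm under the lip with the free edge still tilted up (more than 0.06 rad) (x of cover_tongue in the frame of lip_edge between -0.017 and -0.006 m and z of cover_tongue in the frame of lip_edge between -0.015 and -0.004 m and y of cover_tongue in the frame of lip_edge between -0.015 and 0.015 m and angle between cover_grip's own z axis and vertical above 0.06 rad), for 0.1 s.
3. all four standoffs have clicked through (every hole within 2 mm of its shoulder's height) (z of cover_hole0 in the frame of standoff0 below 0.002 m and horizontal distance between cover_hole0 and standoff0 below 0.006 m and z of cover_hole1 in the frame of standoff1 below 0.002 m and horizontal distance between cover_hole1 and standoff1 below 0.006 m and z of cover_hole2 in the frame of standoff2 below 0.002 m and horizontal distance between cover_hole2 and standoff2 below 0.006 m and z of cover_hole3 in the frame of standoff3 below 0.002 m and horizontal distance between cover_hole3 and standoff3 below 0.006 m), for 0.2 s.
At the end, for the whole second after the job is handed in: The tongue is 6 to 17 mm under the lip, within 15 mm of its middle; each of the four holes is within 6 mm of its own standoff sideways and no more than 2 mm above its shoulder (so all have clicked); the cover is level within 0.04 rad and at rest (all of step 3 and x of cover_tongue in the frame of lip_edge between -0.017 and -0.006 m and z of cover_tongue in the frame of lip_edge between -0.015 and -0.004 m and y of cover_tongue in the frame of lip_edge between -0.015 and 0.015 m and angle between cover_grip's own z axis and vertical below 0.04 rad and linear speed of cover below 0.02 m/s); the robot touches nothing.
It fails at once if a bystander (fitting, screwdriver, tub) is moved by more than 30 mm (distance of any of fitting, screwdriver_mid, tub from where it was at the start of the episode above 0.03 m).
It fails at once if with its tongue under the lip, the cover leans to one side by more than 0.12 rad (x of cover_tongue in the frame of lip_edge between -0.017 and -0.006 m and z of cover_tongue in the frame of lip_edge between -0.015 and -0.004 m and y of cover_tongue in the frame of lip_edge between -0.015 and 0.015 m and (angle between cover_grip's own y axis and vertical below 1.4508 rad or angle between cover_grip's own y axis and vertical above 1.6908 rad)).
It also fails if it takes over 64 s, if anything falls off the work surface, if the arm or the gripper's body presses on something with over 40 N, if the wrist force passes 120 N, or if a joint passes its speed limit or range.

### The arm

A 6-joint arm with a two-finger parallel gripper is mounted at the origin on the work surface. World frame = base frame: x ahead of the robot, y to its left, z up, the work surface at z = 0. Lengths are in mm, angles in rad, forces in N, time in s.
With the tool pointing down it reaches from about 275 to 1000 mm from the base axis. Payload 8.4 kg.
Tool frame: the origin (TCP) lies on the mounting face of the last link; the fingertips stand 173 mm ahead of it and the grasp point (between the pads) lies 155 mm ahead of it; z points along the fingers, y is the direction in which the jaws open and shut (so a half turn about z gives the same grasp; the last joint's range is limited). The gripper opens to 85 mm and grips with 20 to 120 N. Pads are 22 mm wide; open, the fingers measure 114 mm over their backs; the gripper's body (76 mm by 85 mm) begins 54 mm behind the grasp point. The pads swing forward as they close: fully open they stand 13 mm farther back than shut.
Start: joints at [1.214, 0.353, 1.633, -0, 1.155, -0.002], TCP at [217.126, 586.077, 404.681] pointing down, gripper open.
Joint ranges: [-2.63, 2.63], [-0.92, 2.1], [0.06, 2.66], [-1.3, 4.44], [0, 2.69], [-3.02, 3.02]. Speed limits (rad/s): [2.22, 2.22, 2.79, 3.14, 3.14, 3.14].

### API

Orientations are given as [roll, pitch, yaw] about the fixed x, y, z axes, in that order (R = Rz(yaw) Ry(pitch) Rx(roll)).
In Python, from rig import r, grab_frame, spotter gives the robot as it stands.
- The arm moves only by the tool apply_moves, never from a script. Its argument "motion" is text: rows parted by semicolons, each of 5 numbers parted by spaces: the opening, from -1 (shut) to 1 (fully open), then the shift along the tool's x, y, z as a fraction of full scale, then the turn about the tool's z as a fraction of full scale. In form: hand x y z twist; .... A call has 1 to 20 rows; each row is the pose to reach, as a shift and turn from the pose commanded when the call began, along the tool's axes at that moment, turning the shorter way round; what a row does not reach only later rows make up. Full scale, the value 1, is 1 m for a shift and pi rad for a turn. A row lasts 1/12 s, in which the tool goes at most 41.7 mm and 7.16 degrees, less where a joint would pass 70% of its speed; a pose out of reach is approached as far as the arm can. A call with a number of a shift or a turn outside -1 to 1 is refused whole. A call with a gripper value outside its range is refused whole. The fingers move at their own pace and stop on an object; "squeeze" is the grip in N (left out, the last holds). Time passes only in rows, so rows that repeat a pose let the fingers close. It gives the time, the measured TCP pose, the force and the opening at its end, in the units of the state.
- r.sense(): the state, without advancing time (a new reading comes with each control period).
- grab_frame(name): name is "scene" or "top" or "wrist"; returns a dict with "img" (400x640x3 uint8, red, green, blue), "fx", "fy", "cx", "cy" (pixels), "R" (3x3) and "t" (3): a world point X has camera coordinates R X + t. Camera axes: x right, y down, z forward; pixel columns grow to the right and rows downward; lengths in mm; the calibration is good to about 2 mm. A picture is of the moment at which its call begins. There is no depth.
- r.sign_off(): hands the job in, once; it reports no verdict.
Trained networks look in the newest picture that a camera, given by its name, has taken for a name from the list of things; names that differ only in an ending like _2 or _b are one class to them, and where a whole thing is asked for, a point or a joint stands for the part that bears it (a point fixed in the world has none). Each returns a list of dicts, best first, with "conf" (0 to 1); they miss things now and then, are a little off and sometimes report something else, mostly with a low value. They report only what shows in the picture. A call takes as long as a camera call. They do not tell look-alikes from the thing itself.
- spotter.boxes_of(query, camera): "point" ([x, y, z] in mm, in world coordinates, good to about 4 mm: the middle of the surface that is visible of it).
- spotter.place_of(query, camera): "point" ([x, y, z] in mm, in world coordinates, good to about 4 mm: a listed point, or the origin of a listed thing).
The state is a dict: "clock": time; "qpos": joint angles; "qvel": joint speeds; "joint_efforts": joint torques, N m; "eef_pos": TCP position; "tcp_rot": TCP orientation; "contact_force": force on the tool from outside, world axes, zero at the start; "wrist_torque": the same for the moment, N m; "opening": opening from 0.0 (shut) to 1.0 (fully open).
Only numpy, scipy, OpenCV 4.12 (cv2) and the standard library are available. Lean on these libraries where they do the work, as an engineer would, in place of code of your own. Each camera call takes 0.05 s, during which the arm holds its last target.

## Working session

There is one attempt and no reset: what is moved stays moved. The work goes in short steps, Python scripts to look and compute and a tool call to move; the robot and the scene stay as the last step left them, time stands still between calls to the robot, and variables do not carry over. Pictures are saved under pics/ and viewed, and the job is handed in when it is done.

Besides the shell and the picture viewer there is one more tool, called after "Emit:" as name(argument=value, ...) on one line, values as JSON. apply_moves: Moves the arm, as the interface text tells. Its arguments: {"type":"object","properties":{"motion":{"type":"string"},"squeeze":{"type":"number"}},"required":["motion"]}

```bash
ls; mkdir -p pics
cat > h.py <<'E'
import numpy as np, cv2
from rig import r, grab_frame, spotter
def save(name,fn):
    f=grab_frame(name); cv2.imwrite('pics/'+fn,f['img'][:,:,::-1]); return f
def px(f,X):
    c=np.array(f['R'])@np.array(X,float)+np.array(f['t']); return np.array([f['fx']*c[0]/c[2]+f['cx'],f['fy']*c[1]/c[2]+f['cy']])
def ray(f,u,v,z):
    R=np.array(f['R']);t=np.array(f['t']);o=-R.T@t
    d=R.T@np.array([(u-f['cx'])/f['fx'],(v-f['cy'])/f['fy'],1]); return o+d*(z-o[2])/d[2]
E
python3 - <<'E'
from h import *
print(r.sense())
for n in ('scene','top','wrist'):
    f=save(n,n+'0.png'); print(n,f['fx'],(-np.array(f['R']).T@np.array(f['t'])).round(), np.array(f['R']).round(2).tolist())
for n in ('scene','top'):
    for q in 'cover_grip cover_tongue housing lip_edge standoff0 standoff1 standoff2 standoff3 cover_hole0 cover_hole1 cover_hole2 cover_hole3 fitting screwdriver_mid tub'.split():
        print(n,q,[(np.round(d['point']).tolist(),round(d['conf'],2)) for d in spotter.place_of(q,n)])
E
```

```text
pics
{'clock': 0.0, 'qpos': array([ 1.21359757e+00,  3.53631932e-01,  1.63416266e+00, -8.43007374e-06,
        1.15519613e+00, -2.40759630e-03]), 'qvel': array([0.00079734, 0.00060821, 0.00151863, 0.00031564, 0.00215131,
       0.00016897]), 'joint_efforts': array([ 1.15194067e-03, -6.05257344e+01, -3.42079318e+01,  4.61335708e-05,
        9.03951412e-03,  1.27703970e-05]), 'eef_pos': array([217.04039845, 585.83956306, 403.95943372]), 'tcp_rot': array([-3.14019456e+00,  4.34167181e-06,  2.78680491e+00]), 'contact_force': array([-0.1527123 , -0.35213928, -0.07120165]), 'wrist_torque': array([-0.01382165, -0.02683494, -0.01479844]), 'opening': 0.9994777594693859}
scene 489.70811722269167 [1322.  551.  941.] [[-0.62, 0.79, 0.02], [0.52, 0.43, -0.74], [-0.59, -0.44, -0.67]]
top 375.88092132221146 [ 440.  -22. 1206.] [[-0.02, -1.0, -0.0], [-0.99, 0.02, -0.11], [0.11, 0.0, -0.99]]
wrist 278.6871219519277 [142. 614. 372.] [[0.35, 0.94, -0.0], [0.89, -0.33, 0.31], [0.29, -0.11, -0.95]]
scene cover_grip [([532.0, -132.0, 30.0], 0.91), ([313.0, -378.0, 33.0], 0.73), ([791.0, -211.0, 33.0], 0.7
[... 4471 characters left out ...]
5), ([812.0, -151.0, -1.0], 0.74), ([854.0, -247.0, 0.0], 0.72), ([295.0, -443.0, 2.0], 0.64), ([497.0, -181.0, -2.0], 0.63), ([502.0, -79.0, -0.0], 0.62), ([320.0, -319.0, -0.0], 0.57)]
top cover_hole3 [([570.0, -187.0, 0.0], 0.95), ([582.0, -84.0, 1.0], 0.91), ([363.0, -412.0, -2.0], 0.91), ([250.0, -348.0, -2.0], 0.89), ([745.0, -178.0, 1.0], 0.88), ([785.0, -283.0, 1.0], 0.75), ([812.0, -151.0, -1.0], 0.74), ([854.0, -247.0, 0.0], 0.72), ([295.0, -443.0, 2.0], 0.64), ([497.0, -181.0, -2.0], 0.63), ([502.0, -79.0, -0.0], 0.62), ([320.0, -319.0, -0.0], 0.57)]
top fitting [([764.0, 11.0, -1.0], 0.46)]
top screwdriver_mid [([514.0, 394.0, 17.0], 0.76)]
top tub [([535.0, -403.0, -1.0], 0.58)]
```

View pics/top0.png

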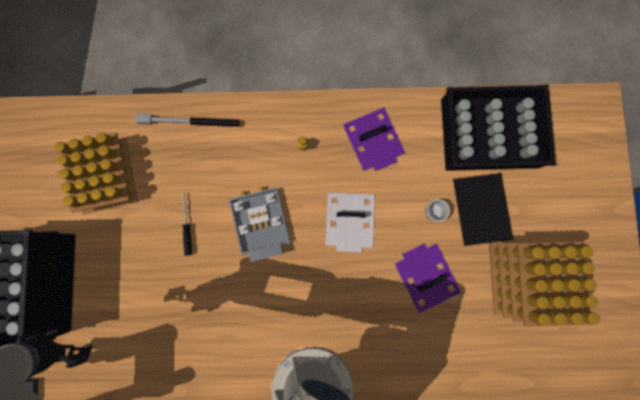

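View pics/scene0.png

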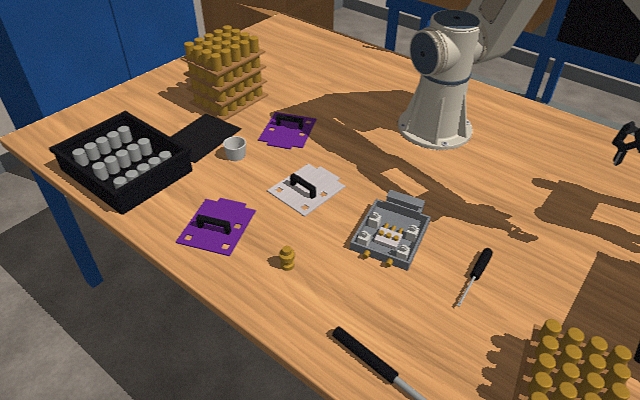

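The silver plate at top (350,220), scene (306,188), is the aluminium cover. The plates at top (373,138) and (428,277) are purple look-alikes. The tongue points down in the top picture, towards the robot. I'll fit rigid poses next and check an enlarged crop.

```bash
cat >> h.py <<'E'
from scipy.optimize import least_squares
def fit2(model,obs):
    model=np.array(model,float);obs=np.array(obs,float)[:,:2]
    def T(p): c,s=np.cos(p[2]),np.sin(p[2]); return model@np.array([[c,s],[-s,c]])+p[:2]
    s=least_squares(lambda p:(T(p)-obs).ravel(),[obs[:,0].mean(),obs[:,1].mean(),0.0]); return s.x,(T(s.x)-obs).round(1)
E
python3 - <<'E'
from h import *
H=[(-15,52),(-15,-52),(60,52),(60,-52)]
cm=H+[(-101,0),(15,0)]
for n,obs in dict(scene=[(502,-81),(498,-184),(577,-89),(573,-189),(415,-128),(532,-132)],top=[(502,-79),(497,-181),(582,-84),(570,-187),(416,-123),(531,-136)]).items():
    print(n,fit2(cm,obs))
hm=H+[(-88,0),(0,0)]
for n,obs in dict(scene=[(490,200),(514,101),(564,223),(592,117),(434,137),(519,157)],top=[(493,203),(515,104),(568,219),(587,121),(433,134),(522,152)]).items():
    print(n,fit2(hm,obs))
f=cv2.imread('pics/top0.png'); cv2.imwrite('pics/crop0.png',cv2.resize(f[170:280,210:410],None,fx=4,fy=4,interpolation=cv2.INTER_CUBIC))
s=r.sense();print(s['eef_pos'],s['clock'])
E
```

```text
scene (array([ 5.15501094e+02, -1.33795164e+02, -5.72858851e-02]), array([[ 1.5, -0. ],
       [-0.5, -0.9],
       [ 1.4,  3.7],
       [-0.6, -0.1],
       [-0.3, -0. ],
       [-1.5, -2.7]]))
top (array([ 5.15668864e+02, -1.31612581e+02, -8.12171054e-02]), array([[ 2.9,  0.4],
       [-0.5, -1.2],
       [-2.3, -0.7],
       [ 1.3, -1.3],
       [-1. , -0.4],
       [-0.4,  3.2]]))
scene (array([5.18509336e+02, 1.55754994e+02, 2.37236671e-01]), array([[ 1.7,  2.8],
       [ 2.2,  0.7],
       [ 0.6, -2.6],
       [-3. ,  2.3],
       [-1. , -1.9],
       [-0.5, -1.2]]))
top (array([5.19341841e+02, 1.55425169e+02, 2.26423252e-01]), array([[ 0.1, -0.3],
       [ 1.4, -2.6],
       [-1.9,  0.6],
       [ 2.5, -2.8],
       [ 0.6,  1.7],
       [-2.7,  3.4]]))
[217.12180898 586.05552536 404.67097261] 1.65
```

View pics/crop0.png

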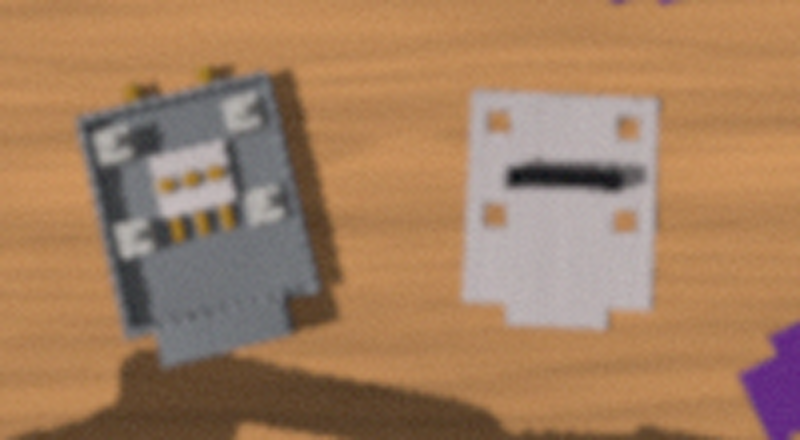

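The crop confirms it: the silver-white plate with the black handle (crop centre about 560,205) is unpainted aluminium, with its tongue down towards the robot. Now moving above it.

Emit:
apply_moves(motion="1 -0.544 -0.566 0.075 0.409; 1 -0.544 -0.566 0.075 0.409; 1 -0.544 -0.566 0.075 0.409; 1 -0.544 -0.566 0.075 0.409; 1 -0.544 -0.566 0.075 0.409; 1 -0.544 -0.566 0.075 0.409; 1 -0.544 -0.566 0.075 0.409; 1 -0.544 -0.566 0.075 0.409; 1 -0.544 -0.566 0.075 0.409; 1 -0.544 -0.566 0.075 0.409; 1 -0.544 -0.566 0.075 0.409; 1 -0.544 -0.566 0.075 0.409; 1 -0.544 -0.566 0.075 0.409; 1 -0.544 -0.566 0.075 0.409; 1 -0.544 -0.566 0.075 0.409; 1 -0.544 -0.566 0.075 0.409; 1 -0.544 -0.566 0.075 0.409; 1 -0.544 -0.566 0.075 0.409; 1 -0.544 -0.566 0.075 0.409; 1 -0.544 -0.566 0.075 0.409")

```text
clock: 3.32
eef_pos: [532.9, -138.9, 329.5]
tcp_rot: [3.139, 0.002, 1.499]
contact_force: [-0.3, 1.3, 0.2]
opening: 0.999
```

Run:
```python
from h import *
f=save('wrist','w1.png')
for q in 'cover_grip cover_tongue cover_hole0'.split():
    print(q,[(np.round(d['point'],1).tolist(),round(d['conf'],2)) for d in spotter.place_of(q,'wrist')])
print(px(f,[530.6,-133.7,40]),px(f,[530.6,-133.7,34]))
s=r.sense();print(s['eef_pos'],s['tcp_rot'],s['qpos'])
```

```text
cover_grip [([525.6, -136.7, 32.2], 0.68), ([797.8, -212.9, 34.1], 0.64)]
cover_tongue [([419.8, -331.2, -1.9], 0.83), ([416.0, -129.1, 1.4], 0.78)]
cover_hole0 [([292.7, -441.5, -2.8], 0.96), ([747.5, -178.7, 3.3], 0.91), ([571.1, -186.5, 2.0], 0.79), ([783.4, -277.0, 3.1], 0.79), ([578.9, -87.4, 2.1], 0.71), ([857.2, -244.7, -3.8], 0.63), ([504.7, -82.1, -1.0], 0.56), ([818.4, -148.2, -0.0], 0.55)]
[316.95853567 190.06388203] [317.01799933 188.35362785]
[ 530.13755863 -133.12376121  329.50812861] [-3.14067380e+00 -4.32163379e-04  1.50175115e+00] [-2.48849785e-01  3.19164741e-01  1.87104557e+00  3.20169697e-04
  9.52363697e-01 -1.79990560e-01]
```

View pics/w1.png

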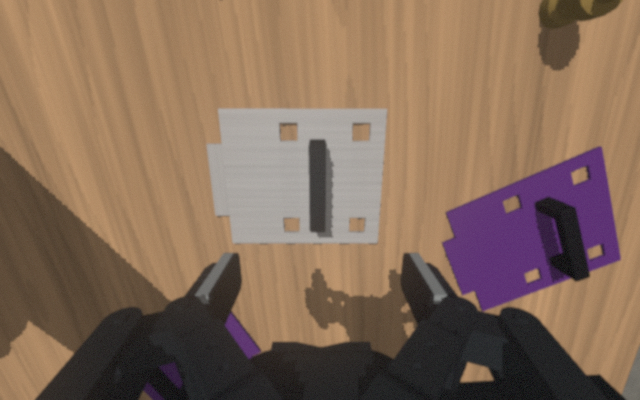

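The wrist picture shows the silver cover, with its bar upright at columns 310–325, rows 140–232, and holes at (288,131), (361,131), (292,224), (357,224). The predicted bar centre (317,190) matches. Next I'll test how the arm handles an out-of-reach target: the cover needs a tilt, and the moves have no tilt axis.

Run:
```python
from h import *
f=grab_frame('wrist')
print([ray(f,u,v,2).round(1).tolist() for u,v in [(288,131),(292,224),(361,131),(357,224)]])
print(fit2([(-15,52),(-15,-52),(60,52),(60,-52)],[ray(f,u,v,2) for u,v in [(288,131),(292,224),(361,131),(357,224)]]))
print(ray(f,317.5,187,40))
```

```text
[[500.2, -72.7, 2.0], [493.9, -176.6, 2.0], [575.5, -77.8, 2.0], [568.4, -181.7, 2.0]]
(array([ 5.12060525e+02, -1.25699900e+02, -6.57428376e-02]), array([[ 0.3, -0.2],
       [-0.2, -0. ],
       [-0.1,  0.1],
       [ 0.1,  0.1]]))
[ 527.52153801 -124.10383625   40.        ]
```

Emit:
apply_moves(motion="1 0 0.6 -0.1 0; 1 0 0.6 -0.1 0; 1 0 0.6 -0.1 0; 1 0 0.6 -0.1 0; 1 0 0.6 -0.1 0; 1 0 0.6 -0.1 0; 1 0 0.6 -0.1 0; 1 0 0.6 -0.1 0; 1 0 0.6 -0.1 0; 1 0 0.6 -0.1 0; 1 0 0.6 -0.1 0; 1 0 0.6 -0.1 0; 1 0 0.6 -0.1 0; 1 0 0.6 -0.1 0")

```text
clock: 4.73
eef_pos: [1014.5, -161.7, 406.8]
tcp_rot: [3.12, 0.002, 1.504]
contact_force: [65.3, -10.3, 27.0]
opening: 1.0
```

Emit:
apply_moves(motion="1 0 0.3 0 0; 1 0 0.3 0 0; 1 0 0.3 0 0; 1 0 0.3 0 0")

```text
clock: 5.07
eef_pos: [1028.2, -153.0, 384.2]
tcp_rot: [3.083, 0.005, 1.503]
contact_force: [0.2, -0.0, 0.8]
opening: 1.001
```

Run:
```python
from h import *
s=r.sense();print(s)
```

```text
{'clock': 5.0667, 'qpos': array([-1.49133820e-01,  1.24186038e+00,  5.84120894e-02, -1.45368336e-04,
        1.78255575e+00, -8.16085597e-02]), 'qvel': array([ 0.01549989,  0.04545797, -0.01005803, -0.00278521, -0.05498883,
        0.02217174]), 'joint_efforts': array([-9.28965211e-02, -1.09194839e+02, -3.84927034e+01,  3.79381614e-03,
       -3.09093464e-01, -2.72245088e-02]), 'eef_pos': array([1028.22200715, -152.997202  ,  384.2315787 ]), 'tcp_rot': array([3.08303475, 0.00492724, 1.50309203]), 'contact_force': array([ 0.20467819, -0.02644938,  0.82773078]), 'wrist_torque': array([-0.02199528,  0.07188143,  0.00814695]), 'opening': 1.000935949170329}
```

Emit:
apply_moves(motion="1 0 -0.3 0 0; 1 0 -0.3 0 0; 1 0 -0.3 0 0; 1 0 -0.3 0 0; 1 0 -0.3 0 0; 1 0 -0.3 0 0; 1 0 -0.3 0 0; 1 0 -0.3 0 0")

```text
clock: 5.73
eef_pos: [775.0, -137.0, 371.5]
tcp_rot: [3.081, 0.005, 1.502]
contact_force: [0.2, 0.6, 0.3]
opening: 0.996
```

Run:
```python
from h import *
s=r.sense();print(s['eef_pos'],s['tcp_rot'],s['qpos'])
```

```text
[ 774.96470854 -137.03124893  371.52359601] [3.08109603 0.00534554 1.50206445] [-0.17718626  0.61696704  1.28680451  0.0013426   1.17710201 -0.1090935 ]
```

The tilt gained at the reach limit persists when I retreat: roll is 3.081, about 0.06 rad outward, which is the free-edge-up direction. So I can tilt the held cover this way. Now computing the grasp moves.

```bash
cat >> h.py <<'E'
from scipy.spatial.transform import Rotation as Ro
def st():
    s=r.sense(); return s,np.array(s['eef_pos']),Ro.from_euler('xyz',s['tcp_rot']).as_matrix()
def togrip(X,gp=155,back=0):
    s,p,R=st(); X=np.array(X,float)
    return (R.T@(X-(p+R[:,2]*gp))-np.array([0,0,back]))/1000
E
python3 - <<'E'
from h import *
f=save('wrist','w2.png')
s,p,R=st(); print(p,s['tcp_rot'],R[:,2].round(3),s['clock'])
print('above',togrip([530.3,-133.3,34],back=90),'grasp',togrip([530.3,-133.3,34]))
E
```

```text
[ 765.73602317 -136.15822349  366.93849572] [3.09718368 0.00399411 1.50178684] [ 0.044 -0.007 -0.999] 5.7833
above [-0.01205311 -0.24962381  0.07722509] grasp [-0.01205311 -0.24962381  0.16722509]
```

Emit:
apply_moves(motion="1 -0.012 -0.25 0.077 0; 1 -0.012 -0.25 0.077 0; 1 -0.012 -0.25 0.077 0; 1 -0.012 -0.25 0.077 0; 1 -0.012 -0.25 0.077 0; 1 -0.012 -0.25 0.077 0; 1 -0.012 -0.25 0.077 0; 1 -0.012 -0.25 0.077 0; 1 -0.012 -0.25 0.077 0")

```text
clock: 6.53
eef_pos: [532.7, -133.3, 279.7]
tcp_rot: [3.081, 0.005, 1.501]
contact_force: [0.5, 0.2, -0.2]
opening: 0.999
```

Run:
```python
from h import *
f=save('wrist','w3.png')
f=save('wrist','w3.png')
s,p,R=st(); print(p,s['tcp_rot'],R[:,2].round(3),s['clock'])
print('grasp',togrip([530.3,-133.3,34]))
H=[(-15,52),(-15,-52),(60,52),(60,-52),(-101,0)]
def W(x,y,z,mid=(515.3,-132.3),a=-.068): return [mid[0]+x*np.cos(a)-y*np.sin(a),mid[1]+x*np.sin(a)+y*np.cos(a),z]
for h in H: print(px(f,W(*h,4)).round(1))
print('bar ends',px(f,W(15,45,40)),px(f,W(15,-45,40)))
```

```text
[ 533.87190245 -133.36278533  279.67106817] [3.08057423 0.00560295 1.50190023] [ 0.06  -0.01  -0.998] 6.6333
grasp [ 0.00119322 -0.0185421   0.08999348]
[261.9 141.7]
[269.1 250.3]
[349.1 141. ]
[345.7 248. ]
[168.6 201.4]
bar ends [296.49453803 156.65300394] [299.44929795 262.61319946]
```

View pics/w3.png

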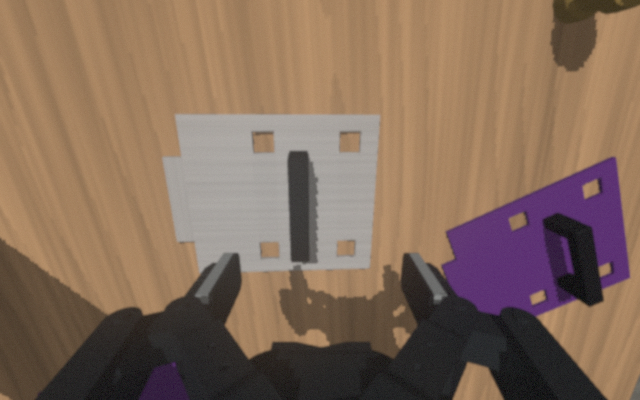

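The predicted and seen hole positions agree within about 1 px: (263,143), (270,250), (350,142), (346,248). Descending and grasping.

Emit:
apply_moves(motion="1 0.001 -0.019 0.03 0; 1 0.001 -0.019 0.06 0; 1 0.001 -0.019 0.08 0; 1 0.001 -0.019 0.09 0; 1 0.001 -0.019 0.09 0; -0.2 0.001 -0.019 0.09 0; -1 0.001 -0.019 0.09 0; -1 0.001 -0.019 0.09 0; -1 0.001 -0.019 0.09 0; -1 0.001 -0.019 0.09 0; -1 0.001 -0.019 0.09 0; -1 0.001 -0.019 0.09 0; -1 0.001 -0.019 0.09 0; -1 0.001 -0.019 0.09 0", squeeze=70)

```text
clock: 7.8
eef_pos: [519.1, -131.8, 188.2]
tcp_rot: [3.082, 0.005, 1.502]
contact_force: [0.9, 1.3, 7.8]
opening: 0.173
```

Run:
```python
from h import *
f=save('wrist','w4.png')
s,p,R=st(); print(p,s['tcp_rot'],s['opening'],s['contact_force'],s['clock'])
```

```text
[ 519.068202   -131.82177352  188.2265734 ] [3.08153889 0.00536637 1.50151059] 0.1743491594504029 [2.07651183 0.14258078 8.94736449] 7.85
```

View pics/w4.png

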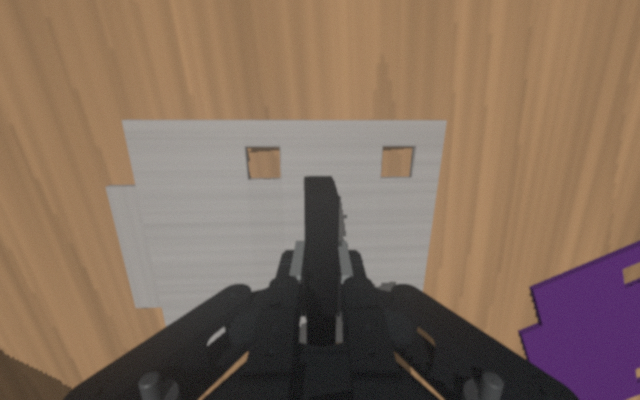

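Emit:
apply_moves(motion="-1 0 0 -0.015 0; -1 0 0 -0.04 0; -1 0 0 -0.07 0; -1 0 0 -0.1 0; -1 0.01 0.01 -0.13 0; -1 0.02 0.03 -0.16 0; -1 0.03 0.06 -0.185 0; -1 0.04 0.095 -0.2 0; -1 0.05 0.13 -0.21 0; -1 0.06 0.165 -0.21 0; -1 0.07 0.2 -0.21 0; -1 0.08 0.235 -0.21 0; -1 0.09 0.27 -0.21 0; -1 0.09 0.305 -0.21 0; -1 0.09 0.34 -0.21 0; -1 0.09 0.37 -0.21 0; -1 0.09 0.4 -0.21 0; -1 0.09 0.425 -0.21 0; -1 0.09 0.445 -0.21 0; -1 0.09 0.455 -0.21 0")

```text
clock: 9.52
eef_pos: [966.9, -71.3, 419.0]
tcp_rot: [3.088, 0.005, 1.502]
contact_force: [1.1, 0.5, -4.3]
opening: 0.174
```

Run:
```python
from h import *
s,p,R=st(); print(p,s['tcp_rot'],s['opening'],s['contact_force'],s['wrist_torque'],s['qpos'],s['clock'])
```

```text
[966.93207961 -71.29302074 419.02761988] [3.08753133 0.00481884 1.50174819] 0.17434708168318777 [ 1.10594843  0.45436054 -4.34402246] [-0.00454113 -0.0778896   0.00036505] [-0.07435495  0.9552041   0.56608433 -0.00452502  1.56621759 -0.00553879] 9.5167
```

Emit:
apply_moves(motion="-1 0 0.015 0 0; -1 0 0.03 0 0; -1 0 0.042 0 0; -1 0 0.05 0 0; -1 0 0.5 0 0; -1 0 0.5 0 0; -1 0 0.5 0 0; -1 0 0.5 0 0; -1 0 0.5 0 0; -1 0 0.5 0 0; -1 0 0.5 0 0; -1 0 0.5 0 0; -1 0 0.5 0 0; -1 0 0.5 0 0; -1 0 0.5 0 0; -1 0 0.5 0 0")

```text
clock: 10.85
eef_pos: [1044.2, -75.7, 375.5]
tcp_rot: [3.052, 0.005, 1.502]
contact_force: [-0.6, 0.7, -3.9]
opening: 0.169
```

Run:
```python
from h import *
s,p,R=st(); print(p,s['tcp_rot'],s['opening'],s['contact_force'],s['wrist_torque'],s['qpos'],s['clock'])
```

```text
[1044.17482179  -75.73083913  375.48852143] [3.05233799 0.00498221 1.5016513 ] 0.16898457523910088 [-0.55206486  0.65025226 -3.91877303] [-0.06019714  0.03898169 -0.00970936] [-0.07308734  1.25041564  0.05903929 -0.00468004  1.74286131 -0.00517207] 10.85
```

Tilt builds up per call, by about 0.035 rad each time. I'll repeat with short calls.

Emit:
apply_moves(motion="-1 0 0.9 -0.1 0; -1 0 0.9 -0.1 0; -1 0 0.9 -0.1 0; -1 0 0.9 -0.1 0; -1 0 0.9 -0.1 0; -1 0 0.9 -0.1 0")

```text
clock: 11.35
eef_pos: [1050.5, -75.4, 372.3]
tcp_rot: [3.02, 0.005, 1.502]
contact_force: [0.6, 1.1, -4.2]
opening: 0.173
```

Emit:
apply_moves(motion="-1 0 0.9 -0.4 0; -1 0 0.9 -0.4 0; -1 0 0.9 -0.4 0; -1 0 0.9 -0.4 0; -1 0 0.9 -0.4 0")

```text
clock: 11.77
eef_pos: [1041.2, -74.0, 429.7]
tcp_rot: [2.986, 0.005, 1.502]
contact_force: [-0.1, -0.6, -5.0]
opening: 0.171
```

Emit:
apply_moves(motion="-1 0 0.9 0 0; -1 0 0.9 0 0; -1 0 0.9 0 0")

```text
clock: 12.02
eef_pos: [1050.6, -74.5, 416.0]
tcp_rot: [2.955, 0.005, 1.502]
contact_force: [0.3, 0.8, -5.2]
opening: 0.169
```

Run:
```python
from h import *
s,p,R=st(); print(p,s['tcp_rot'],s['opening'],s['contact_force'],s['wrist_torque'],s['qpos'],s['clock'])
```

```text
[1050.56344892  -74.48595805  416.00305326] [2.95497339 0.00515872 1.50166827] 0.16913996785736776 [ 0.29598294  0.82867026 -5.23954679] [ 0.03725813  0.19547086 -0.01313595] [-0.07146149  1.21309899  0.05918705 -0.00466536  1.68267259 -0.00377095] 12.0167
```

Emit:
apply_moves(motion="-1 0 0.9 -0.1 0; -1 0 0.9 -0.1 0; -1 0 0.9 -0.1 0")

```text
clock: 12.27
eef_pos: [1055.0, -74.5, 419.4]
tcp_rot: [2.924, 0.005, 1.502]
contact_force: [0.5, -1.1, -3.7]
opening: 0.171
```

Emit:
apply_moves(motion="-1 0 0.9 -0.1 0; -1 0 0.9 -0.1 0; -1 0 0.9 -0.1 0")

```text
clock: 12.52
eef_pos: [1058.5, -74.5, 428.1]
tcp_rot: [2.89, 0.005, 1.502]
contact_force: [-0.9, -0.6, -4.7]
opening: 0.171
```

Emit:
apply_moves(motion="-1 0 0.9 -0.1 0; -1 0 0.9 -0.1 0; -1 0 0.9 -0.1 0")

```text
clock: 12.77
eef_pos: [1061.2, -74.4, 438.4]
tcp_rot: [2.858, 0.005, 1.502]
contact_force: [-0.5, -0.7, -3.8]
opening: 0.168
```

Run:
```python
from h import *
s,p,R=st(); print(p,s['tcp_rot'],s['opening'],s['contact_force'],s['wrist_torque'],s['qpos'],s['clock'])
```

```text
[1061.17251726  -74.41990608  438.40844596] [2.85779158 0.00534776 1.50168331] 0.1682504833916718 [-0.5019381  -0.68636392 -3.76123228] [-0.00480096  0.27354174 -0.00610267] [-0.07067802  1.19497066  0.05898702 -0.00469818  1.60382231 -0.00315497] 12.7667
```

Tilt is now 0.284 rad, but its direction is along azimuth −0.07, while the housing needs +0.23. I'll go up high to azimuth about 1.2 and add the missing sideways part at the reach limit there. This would otherwise be a lean of 0.084 rad.

Run:
```python
from h import *
s,p,R=st(); 
for X in ([720,280,640],[350,850,660]): print((R.T@(np.array(X)-p)/1000).round(3))
print(R[:,2])
```

```text
[ 0.329 -0.293 -0.297]
[ 0.872 -0.679 -0.434]
[ 0.27898368 -0.02445826 -0.95998432]
```

Emit:
apply_moves(motion="-1 0.015 -0.013 -0.013 0; -1 0.04 -0.035 -0.036 -0.01; -1 0.065 -0.057 -0.059 -0.02; -1 0.09 -0.08 -0.08 -0.03; -1 0.115 -0.102 -0.104 -0.04; -1 0.14 -0.124 -0.127 -0.05; -1 0.165 -0.146 -0.15 -0.06; -1 0.19 -0.168 -0.17 -0.07; -1 0.215 -0.19 -0.193 -0.08; -1 0.24 -0.212 -0.216 -0.0955; -1 0.265 -0.234 -0.24 -0.0955; -1 0.29 -0.256 -0.26 -0.0955; -1 0.315 -0.278 -0.283 -0.0955; -1 0.34 -0.3 -0.3 -0.0955; -1 0.365 -0.318 -0.306 -0.0955; -1 0.393 -0.338 -0.313 -0.0955; -1 0.42 -0.357 -0.319 -0.0955; -1 0.447 -0.377 -0.326 -0.0955; -1 0.475 -0.396 -0.333 -0.0955; -1 0.5 -0.414 -0.34 -0.0955")

```text
clock: 14.43
eef_pos: [602.6, 460.8, 646.0]
tcp_rot: [2.871, 0.088, 1.791]
contact_force: [0.5, -0.2, -4.9]
opening: 0.174
```

Run:
```python
from h import *
s,p,R=st(); print(p,s['tcp_rot'],s['qpos'],s['clock'],s['opening'])
for X in ([340,850,660],): print((R.T@(np.array(X)-p)/1000).round(3))
rad=np.array([np.cos(1.2),np.sin(1.2),0.35]);print('radial in tool',R.T@rad)
print(R[:,2])
```

```text
[602.60595612 460.78270894 646.01099426] [2.87117996 0.08783787 1.7906209 ] [ 0.69489297  0.4101677   1.05578323 -0.19962491  1.47331525  0.46237042] 14.4333 0.1735019119334394
[ 0.434 -0.151 -0.096]
radial in tool [ 0.79668918  0.64923918 -0.257439  ]
[ 0.27913491 -0.02425301 -0.95994557]
```

Emit:
apply_moves(motion="-1 0.036 -0.012 -0.008 0; -1 0.073 -0.025 -0.016 0; -1 0.11 -0.038 -0.024 0; -1 0.147 -0.05 -0.032 0; -1 0.183 -0.063 -0.04 0; -1 0.22 -0.076 -0.048 0; -1 0.257 -0.089 -0.056 0; -1 0.293 -0.1 -0.065 0; -1 0.33 -0.115 -0.073 0; -1 0.365 -0.127 -0.08 0; -1 0.395 -0.138 -0.088 0; -1 0.42 -0.147 -0.093 0; -1 0.434 -0.151 -0.096 0; -1 0.434 -0.151 -0.096 0")

```text
clock: 15.6
eef_pos: [338.6, 851.6, 656.6]
tcp_rot: [2.873, 0.09, 1.795]
contact_force: [0.5, 0.8, -4.9]
opening: 0.172
```

Emit:
apply_moves(motion="-1 0.03 0.022 0 0; -1 0.05 0.04 0 0; -1 0.06 0.05 -0.01 0; -1 0.7 0.57 -0.1 0; -1 0.7 0.57 -0.1 0; -1 0.7 0.57 -0.1 0; -1 0.7 0.57 -0.1 0; -1 0.7 0.57 -0.1 0; -1 0.7 0.57 -0.1 0")

```text
clock: 16.35
eef_pos: [374.3, 892.1, 608.5]
tcp_rot: [2.851, 0.065, 1.797]
contact_force: [-0.1, 0.5, -4.2]
opening: 0.173
```

Run:
```python
from h import *
s,p,R=st(); print(p,s['tcp_rot'],s['qpos'],s['clock'],s['opening'])
print(R[:,2]); a=np.arctan2(p[1],p[0]);print(a,'radial',R.T@[np.cos(a),np.sin(a),0])
```

```text
[374.31620818 892.09630056 608.4579353 ] [2.85104792 0.06540061 1.7967923 ] [ 1.2199784   1.02274931  0.05953607 -0.2980198   1.9359245   0.86003956] 16.35 0.17315938610187717
[ 0.2932201   0.00316964 -0.95603971]
1.1735154570473423 radial [0.81023425 0.57443687 0.11637327]
```

Emit:
apply_moves(motion="-1 0.75 0.55 -0.2 0; -1 0.75 0.55 -0.2 0; -1 0.75 0.55 -0.2 0; -1 0.75 0.55 -0.2 0")

```text
clock: 16.68
eef_pos: [372.8, 904.9, 596.3]
tcp_rot: [2.832, 0.043, 1.804]
contact_force: [-0.1, -0.1, -5.1]
opening: 0.171
```

Emit:
apply_moves(motion="-1 0.75 0.55 -0.2 0; -1 0.75 0.55 -0.2 0; -1 0.75 0.55 -0.2 0; -1 0.75 0.55 -0.2 0")

```text
clock: 17.02
eef_pos: [370.6, 915.2, 589.4]
tcp_rot: [2.812, 0.02, 1.812]
contact_force: [0.4, -0.5, -4.1]
opening: 0.173
```

Run:
```python
from h import *
s,p,R=st(); print(p,s['tcp_rot'],s['qpos'],s['clock'],s['opening'])
print(R[:,2]); a=np.arctan2(p[1],p[0]);print(a,'radial',R.T@[np.cos(a),np.sin(a),0])
print('yaw of jaw axis',np.arctan2(R[1,1],R[0,1]))
```

```text
[370.58761172 915.24705928 589.3644791 ] [2.81206187 0.01969731 1.81183487] [ 1.23275291  1.04472662  0.05916226 -0.29725259  1.85627506  0.8780804 ] 17.0167 0.17256166667884867
[ 0.31869273  0.05914924 -0.94601074]
1.1860691345543766 radial [0.81035763 0.55936901 0.17443286]
yaw of jaw axis 0.24777449570909119
```

Emit:
apply_moves(motion="-1 0.75 0.55 -0.2 0; -1 0.75 0.55 -0.2 0; -1 0.75 0.55 -0.2 0")

```text
clock: 17.27
eef_pos: [368.5, 922.9, 588.0]
tcp_rot: [2.792, -0.004, 1.82]
contact_force: [0.1, 0.0, -3.5]
opening: 0.173
```

Run:
```python
from h import *
s,p,R=st(); print(p,s['tcp_rot'],s['qpos'],s['clock'],s['opening'])
print(R[:,2]); print('lean',R[2,0],'yaw of jaw axis',np.arctan2(R[1,1],R[0,1]))
H=[(-15,52),(-15,-52),(60,52),(60,-52)];hm=H+[(-88,0),(0,0)]
for n in ('top','scene','top','scene'):
    g=grab_frame(n); so=[d['point'] for d in spotter.place_of('standoff0',n)]; h=spotter.place_of('housing',n); l=spotter.place_of('lip_edge',n)
    base=np.array([519,155.5]);a=.232;obs=[];mod=[]
    for m,c in [(m,so) for m in H]+[((-88,0),[d['point'] for d in l]),((0,0),[d['point'] for d in h])]:
        w=base+[m[0]*np.cos(a)-m[1]*np.sin(a),m[0]*np.sin(a)+m[1]*np.cos(a)]
        c=[x for x in c if np.hypot(*(np.array(x[:2])-w))<12]
        if c: obs.append(c[0]);mod.append(m)
    print(n,len(obs),fit2(mod,obs)[0].round(3)); cv2.imwrite('pics/%s2.png'%n,g['img'][:,:,::-1])
print(r.sense()['clock'])
```

```text
[368.49780026 922.89144776 587.9931509 ] [ 2.79175852 -0.00411509  1.82010512] [ 1.23782031  1.04733353  0.0591308  -0.29777856  1.82273455  0.88358336] 17.2667 0.1734200960900166
[ 0.33119167  0.08831248 -0.93942162]
lean 0.004115080370494656 yaw of jaw axis 0.24780745017965472
top 5 [5.18418e+02 1.56344e+02 2.16000e-01]
scene 5 [5.20068e+02 1.56933e+02 2.36000e-01]
top 6 [5.19526e+02 1.55489e+02 2.35000e-01]
scene 6 [5.18642e+02 1.56091e+02 2.29000e-01]
18.0667
```

View pics/scene2.png

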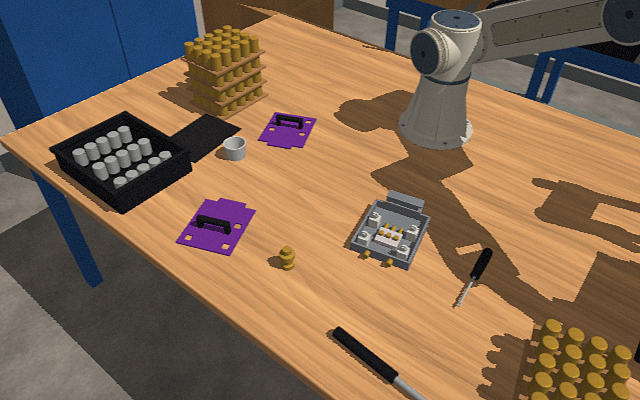

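Now checking the cover's pose in the hand with the wrist camera.

```bash
cat >> h.py <<'E'
# grip point in tool frame from the grasp
p0=np.array([519.07,-131.82,188.23]);R0=Ro.from_euler('xyz',[3.08154,.005366,1.50151]).as_matrix()
OFF=R0.T@(np.array([530.3,-133.3,34])-p0); 
def plateR(R,a=0,b=0,c=0):
    P=np.stack([R[:,1],R[:,0],-R[:,2]],1)   # columns plate x,y,z
    return P@Ro.from_euler('xyz',[a,b,c]).as_matrix()
def platept(p,R,m,off=OFF,abc=(0,0,0)):  # m rel plate middle underside
    return p+R@np.array(off)+plateR(R,*abc)@(np.array(m,float)-[15,0,34])
E
python3 - <<'E'
from h import *
f=save('wrist','w5.png'); s,p,R=st(); print(OFF.round(1),p)
im=f['img'][:,:,::-1].copy()
for m in [(-15,52,4),(60,52,4),(-15,-52,4),(60,-52,4),(-101,40,4),(-101,-40,4),(-85,40,4),(-85,75,4),(85,75,4),(85,-75,4),(-85,-75,4),(15,45,40),(15,-45,40)]:
    u=px(f,platept(p,R,m)); print(m,u.round(1)); cv2.circle(im,tuple(int(x) for x in u.round()),2,(0,0,255),-1)
cv2.imwrite('pics/w5b.png',im)
E
```

```text
[1.000e-01 2.000e+00 1.546e+02] [368.68313678 922.93897553 588.00259406]
(-15, 52, 4) [270.4 162. ]
(60, 52, 4) [406.  162.1]
(-15, -52, 4) [279.1 316.2]
(60, -52, 4) [391.1 316.2]
(-101, 40, 4) [119.8 182.9]
(-101, -40, 4) [147.1 301.1]
(-85, 40, 4) [148.  182.9]
(-85, 75, 4) [135.2 118.6]
(85, 75, 4) [457.6 118.8]
(85, -75, 4) [424.4 343.4]
(-85, -75, 4) [179.9 343.3]
(15, 45, 40) [325.7 192.9]
(15, -45, 40) [324.6 352.8]
```

View pics/w5b.png

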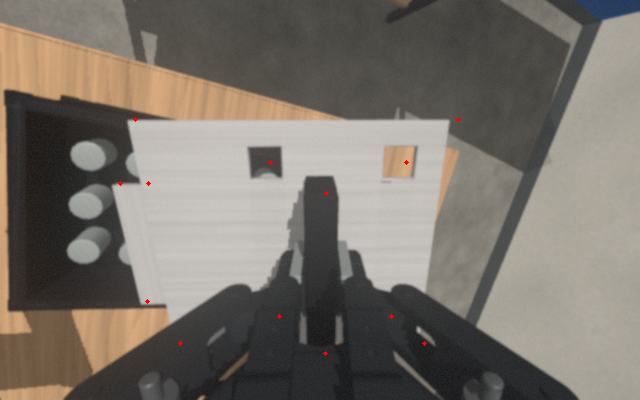

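Run:
```python
from h import *
im=cv2.imread('pics/w5.png'); cv2.imwrite('pics/w5c.png',cv2.resize(im[105:315,100:300],None,fx=3.8,fy=2.8,interpolation=cv2.INTER_CUBIC)[:, :800]);cv2.imwrite('pics/w5d.png',cv2.resize(im[105:215,290:470],None,fx=4,fy=4,interpolation=cv2.INTER_CUBIC))
```

```text
(no output)
```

View pics/w5c.png

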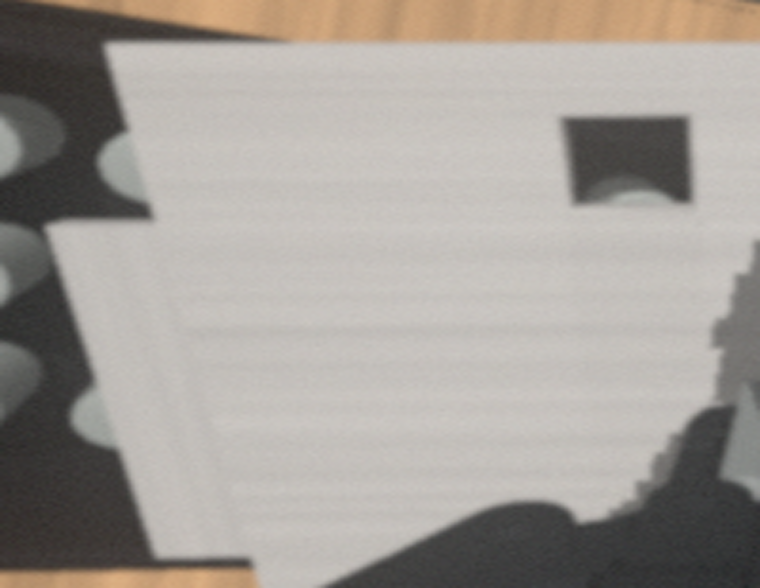

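View pics/w5d.png

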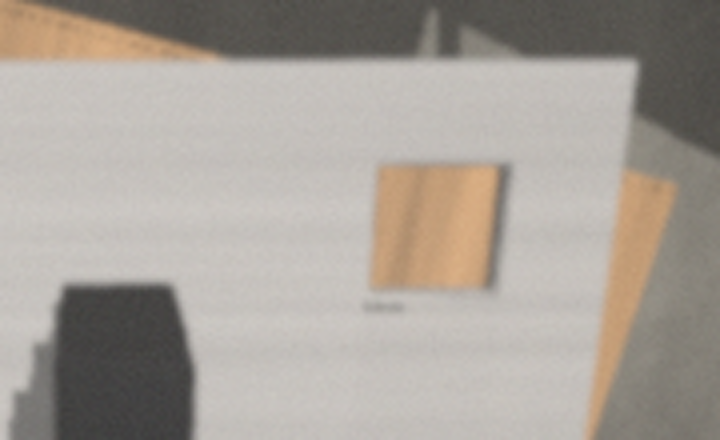

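```bash
cat > fitw.py <<'E'
from h import *
O=[((-85,75,4),(127.6,120)),((-101,40,4),(111.8,185.7)),((-85,40,4),(140,182.9)),((-101,-40,4),(140.8,303.6)),
((-24,61,4),(247.9,146.8)),((-6,61,4),(281.3,146.8)),((-6,43,4),(282.1,177.5)),((-24,43,4),(251.3,178.2)),
((85,75,4),(449.2,120)),((51,61,4),(384.5,145.8)),((69,61,4),(417.8,145.8)),((51,43,4),(382.5,177.2)),((69,43,4),(414.2,177.8))]
f=grab_frame('wrist'); s,p,R=st()
def res(q): return np.concatenate([px(f,platept(p,R,m,q[:3],q[3:6]))-np.array(u) for m,u in O])
s=least_squares(res,[*OFF,0,0,0]); print(s.x.round(3)); print(s.fun.reshape(-1,2).round(1).tolist())
J=s.jac; C=np.linalg.inv(J.T@J)*.5; print('sd',np.sqrt(np.diag(C)).round(3))
s=least_squares(lambda q:res([q[0],q[1],154.6,0,q[2],q[3]]),[0,0,0,0]); print(s.x.round(3)); print(s.fun.reshape(-1,2).round(1).tolist())
E
python3 fitw.py
```

```text
[-5.18000e-01  2.63000e-01  1.56176e+02  7.00000e-03  3.50000e-02
 -1.00000e-03]
[[-0.3, -0.7], [-0.1, -1.0], [1.0, 1.6], [0.0, 0.1], [0.0, -0.5], [-0.1, -0.6], [0.5, 0.8], [-0.8, 0.3], [0.2, -0.4], [0.5, 0.2], [-0.6, 0.1], [0.1, 0.5], [-0.5, -0.3]]
sd [0.26  0.275 0.549 0.007 0.006 0.002]
[-0.161 -0.274  0.021  0.001]
[[-0.5, -0.6], [-0.1, -1.1], [0.7, 1.6], [-0.2, 0.4], [-0.7, -0.5], [-0.8, -0.6], [-0.1, 1.1], [-1.5, 0.5], [1.5, -0.8], [0.8, 0.1], [0.2, 0.0], [0.4, 0.9], [0.3, 0.1]]
```

Fit: the cover sits in the hand at offset (−0.4, 0.1, 155.5) mm, pitched about 0.03 rad relative to the tool, so plate tilt is about 0.32 rad. Planning the travel to the housing.

```bash
cat >> h.py <<'E'
OFF2=np.array([-0.4,0.1,155.5]);ABC=(0.005,0.03,0.0)
HB=np.array([519.1,156.0]);HA=0.230
def HW(x,y,z): c,s=np.cos(HA),np.sin(HA); return np.array([HB[0]+c*x-s*y,HB[1]+s*x+c*y,z])
def HL(X): c,s=np.cos(HA),np.sin(HA); d=np.array(X[:2])-HB; return np.array([c*d[0]+s*d[1],-s*d[0]+c*d[1],X[2]])
def tongue(off=OFF2,abc=ABC):
    s,p,R=st(); return HL(platept(p,R,(-101,0,0),off,abc))-[-88,0,45]
def plan(x,y,z,twist=0,off=OFF2,abc=ABC): # shift so that tongue is at lip-frame x,y,z after a world twist; returns tool units
    s,p,R=st(); R2=R@Ro.from_euler('z',twist*np.pi).as_matrix()
    t=platept(p,R2,(-101,0,0),off,abc); X=HW(x-88,y,z+45); return (R.T@(X-t)/1000).round(4)
def info(off=OFF2,abc=ABC):
    s,p,R=st(); P=plateR(R,*abc)
    print('t',s['clock'],'p',p.round(1),'rpy',np.round(s['tcp_rot'],3),'open',round(s['opening'],3),'F',np.round(s['contact_force'],1),'M',np.round(s['wrist_torque'],2))
    print('tongue in lip',tongue(off,abc).round(1),'tilt',np.arcsin(P[2,0]).round(3),'lean',np.arcsin(P[2,1]).round(3),'yaw',np.arctan2(P[1,0],P[0,0]).round(3))
E
python3 - <<'E'
from h import *
info()
for u,v in [(120,135),(132,205),(75,135),(75,205),(0,235),(75,235),(75,340)]:
    f=globals().get('ff') or grab_frame('top'); ff=f
    print((u,v),ray(f,u,v,0).round(),ray(f,u,v,200).round())
s,p,R=st()
print('wp hi (450,450,560)',(R.T@(np.array([450,450,560])-p)/1000).round(3))
print('above',plan(40,0,60,0.0057),'pre',plan(14,0,-9,0.0057))
E
```

```text
t 18.1667 p [368.7 923.  588. ] rpy [ 2.791 -0.005  1.82 ] open 0.17 F [-0.3 -0.2 -5. ] M [-0.12  0.33  0.05]
tongue in lip [ 70.5 780.9 328.2] tilt 0.32 lean 0.009 yaw 0.248
(120, 135) [813. 615.   0.] [751. 509. 200.]
(132, 205) [580. 569.   0.] [557. 471. 200.]
(75, 135) [817. 764.   0.] [755. 633. 200.]
(75, 205) [584. 753.   0.] [560. 625. 200.]
(0, 235) [493. 990.   0.] [485. 822. 200.]
(75, 235) [488. 749.   0.] [480. 621. 200.]
(75, 340) [162. 734.   0.] [208. 609. 200.]
wp hi (450,450,560) [-0.478 -0.045  0.011]
above [-0.7835 -0.1337  0.2329] pre [-0.7833 -0.1818  0.2887]
```

Emit:
apply_moves(motion="-1 -0.02 -0.002 0 0; -1 -0.055 -0.005 0 0; -1 -0.095 -0.009 0 0; -1 -0.135 -0.013 0.003 0; -1 -0.175 -0.017 0.004 0; -1 -0.215 -0.02 0.005 0; -1 -0.255 -0.024 0.006 0.001; -1 -0.295 -0.028 0.007 0.002; -1 -0.335 -0.032 0.008 0.003; -1 -0.375 -0.036 0.009 0.004; -1 -0.415 -0.04 0.01 0.005; -1 -0.45 -0.043 0.013 0.0057; -1 -0.485 -0.047 0.022 0.0057; -1 -0.52 -0.057 0.04 0.0057; -1 -0.55 -0.066 0.062 0.0057; -1 -0.58 -0.075 0.084 0.0057; -1 -0.61 -0.083 0.107 0.0057; -1 -0.64 -0.092 0.129 0.0057; -1 -0.67 -0.1 0.15 0.0057; -1 -0.7 -0.11 0.173 0.0057")

```text
clock: 19.88
eef_pos: [498.9, 233.2, 384.8]
tcp_rot: [2.789, -0.011, 1.804]
contact_force: [1.0, 1.0, -3.9]
opening: 0.172
```

Run:
```python
from h import *
info(); print('above',plan(40,0,60),'pre',plan(14,0,-9))
```

```text
t 19.8833 p [498.9 233.2 384.8] rpy [ 2.789 -0.011  1.804] open 0.172 F [ 1.   1.  -3.9] M [-0.05  0.33 -0.03]
tongue in lip [ 40.5  81.8 124.9] tilt 0.323 lean 0.016 yaw 0.229
above [-0.0825 -0.0228  0.0598] pre [-0.0831 -0.0711  0.1156]
```

Emit:
apply_moves(motion="-1 -0.025 -0.007 0.018 0; -1 -0.05 -0.014 0.036 0; -1 -0.07 -0.02 0.05 0; -1 -0.08 -0.023 0.058 0; -1 -0.083 -0.023 0.06 0; -1 -0.083 -0.023 0.06 0; -1 -0.083 -0.023 0.06 0")

```text
clock: 20.47
eef_pos: [517.2, 154.8, 320.4]
tcp_rot: [2.79, -0.011, 1.803]
contact_force: [0.2, 0.4, -5.3]
opening: 0.172
```

Run:
```python
from h import *
for n in ('wrist','top','scene'): f=save(n,n+'3.png')
s,p,R=st(); info(); print('pre',plan(14,0,-9),plan(-10,0,-9))
f=grab_frame('wrist'); im=f['img'][:,:,::-1].copy()
for m in [(-101,40,4),(-101,-40,4),(-85,75,4),(-85,40,4)]:
    cv2.circle(im,tuple(int(x) for x in px(f,platept(p,R,m,OFF2,ABC)).round()),2,(0,0,255),-1)
for m in [(-88,50,51),(-88,-50,51),(-15,52,49.5),(60,52,49.5)]:
    u=px(f,HW(*m)); print(m,u.round(1)); cv2.circle(im,tuple(int(x) for x in u.round()),2,(0,255,0),-1)
cv2.imwrite('pics/w6.png',im)
g=cv2.imread('pics/scene3.png')[130:300,270:490];cv2.imwrite('pics/s3c.png',cv2.resize(g,None,fx=3.5,fy=3.5,interpolation=cv2.INTER_CUBIC))
```

```text
t 20.6167 p [516.9 155.2 320.4] rpy [ 2.79  -0.011  1.805] open 0.172 F [-0.5 -0.8 -4.5] M [-0.07  0.35  0.03]
tongue in lip [40.1  1.7 60.6] tilt 0.322 lean 0.016 yaw 0.23
pre [-0.0023 -0.0485  0.0563] [-0.0022 -0.071   0.048 ]
(-88, 50, 51) [ 70.4 157.9]
(-88, -50, 51) [104.2 282.8]
(-15, 52, 49.5) [186.  150.1]
(60, 52, 49.5) [280.7 146.2]
```

View pics/w6.png

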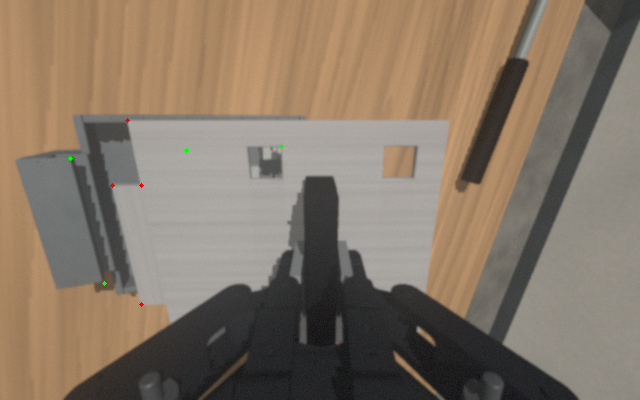

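View pics/s3c.png

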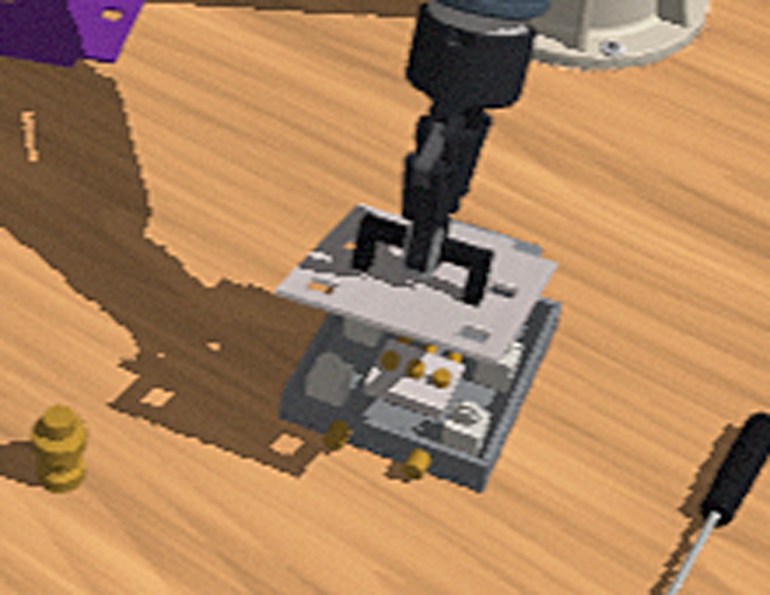

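Run:
```python
from h import *
g=cv2.imread('pics/w6.png')[105:315,10:170];cv2.imwrite('pics/w6c.png',cv2.resize(g,None,fx=2.8*1.5,fy=2.8,interpolation=cv2.INTER_CUBIC))
```

```text
(no output)
```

View pics/w6c.png

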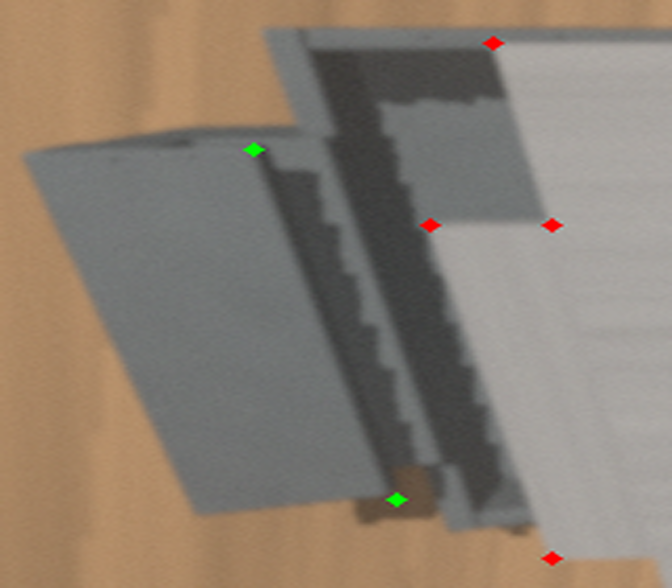

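Run:
```python
from h import *
g=cv2.imread('pics/wrist3.png')[105:155,60:320];cv2.imwrite('pics/w6d.png',cv2.resize(g,None,fx=3,fy=6,interpolation=cv2.INTER_CUBIC))
```

```text
(no output)
```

View pics/w6d.png

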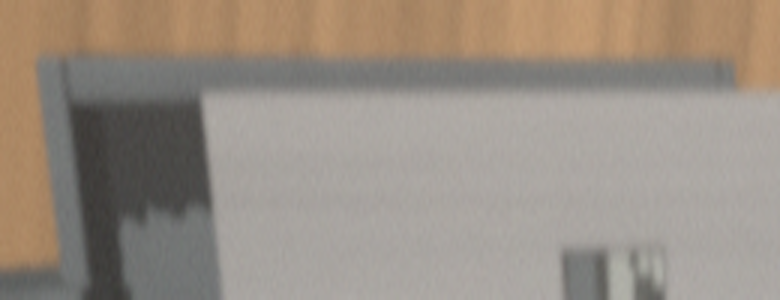

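Run:
```python
from h import *
f=grab_frame('wrist')
O=[((-90,78,28),(72.7,114.7)),((90,78,28),(304,115)),((-88,50,51),(10+258/4.2,105+148/2.8)),((-88,-50,51),(10+383/4.2,105+495/2.8))]
def T(q,m): c,s=np.cos(q[2]),np.sin(q[2]); return [q[0]+c*m[0]-s*m[1],q[1]+s*m[0]+c*m[1],m[2]]
res=lambda q:np.concatenate([px(f,T(q,m))-u for m,u in O])
print(res([*HB,HA]).round(1))
s=least_squares(res,[*HB,HA]);print(s.x,s.fun.round(1))
info()
```

```text
[-1.3  0.5  2.1 -0.4 -0.8  0.   3.2  1. ]
[5.18573446e+02 1.55539219e+02 2.20306100e-01] [-1.3 -0.2  2.3  0.9 -1.2 -0.7  1.4  0.7]
t 20.7167 p [516.8 155.1 320.1] rpy [ 2.79  -0.011  1.805] open 0.169 F [ 0.5  0.1 -4.6] M [-0.1   0.32 -0.04]
tongue in lip [39.8  1.6 60.3] tilt 0.321 lean 0.016 yaw 0.23
```

Two independent housing fits agree: networks (519.1, 156.0, 0.230), wrist corners (518.6, 155.5, 0.220). I'll use the mean and move to just in front of the slot, first across and then down.

```bash
cat >> h.py <<'E'
HB=np.array([518.8,155.8]);HA=0.227
E
python3 - <<'E'
from h import *
info(); print(plan(13,0,40),plan(13,0,-3),plan(13,0,-9))
E
```

```text
t 20.7167 p [516.8 155.1 320.1] rpy [ 2.79  -0.011  1.805] open 0.169 F [ 0.5  0.1 -4.6] M [-0.1   0.32 -0.04]
tongue in lip [40.1  1.5 60.3] tilt 0.321 lean 0.016 yaw 0.23
[-0.0016 -0.0325  0.0097] [-0.002  -0.0473  0.0501] [-0.0021 -0.0493  0.0557]
```

Emit:
apply_moves(motion="-1 -0.001 -0.015 0.003 0; -1 -0.0016 -0.028 0.008 0; -1 -0.0016 -0.0325 0.01 0; -1 -0.002 -0.037 0.022 0; -1 -0.002 -0.042 0.037 0; -1 -0.002 -0.046 0.047 0; -1 -0.002 -0.0485 0.053 0; -1 -0.002 -0.049 0.0557 0; -1 -0.002 -0.049 0.0557 0; -1 -0.002 -0.049 0.0557 0")

```text
clock: 21.55
eef_pos: [491.2, 147.1, 250.8]
tcp_rot: [2.791, -0.011, 1.804]
contact_force: [0.0, 0.1, -4.1]
opening: 0.172
```

Run:
```python
from h import *
f=grab_frame('scene'); f=grab_frame('wrist'); s,p,R=st(); info(); print(plan(-4,0,-9),plan(-10,0,-9),plan(-11,0,-9))
im=f['img'][:,:,::-1].copy()
for m in [(-101,40,4),(-101,-40,4),(-85,75,4),(-85,40,4)]:
    cv2.circle(im,tuple(int(x) for x in px(f,platept(p,R,m,OFF2,ABC)).round()),1,(0,0,255),-1)
for m in [(-88,50,51),(-88,-50,51)]:
    cv2.circle(im,tuple(int(x) for x in px(f,HW(*m)).round()),1,(0,255,0),-1)
cv2.imwrite('pics/w7.png',cv2.resize(im[100:330,0:300],None,fx=2.6,fy=2.6,interpolation=cv2.INTER_CUBIC))
```

```text
t 21.65 p [491.2 147.1 251. ] rpy [ 2.79  -0.011  1.803] open 0.168 F [ 0.   0.6 -4.2] M [-0.1   0.36 -0.  ]
tongue in lip [13.5 -0.5 -8.9] tilt 0.322 lean 0.016 yaw 0.229
[ 0.0006 -0.0165 -0.0059] [ 0.0006 -0.0221 -0.008 ] [ 0.0006 -0.0231 -0.0083]
```

View pics/w7.png

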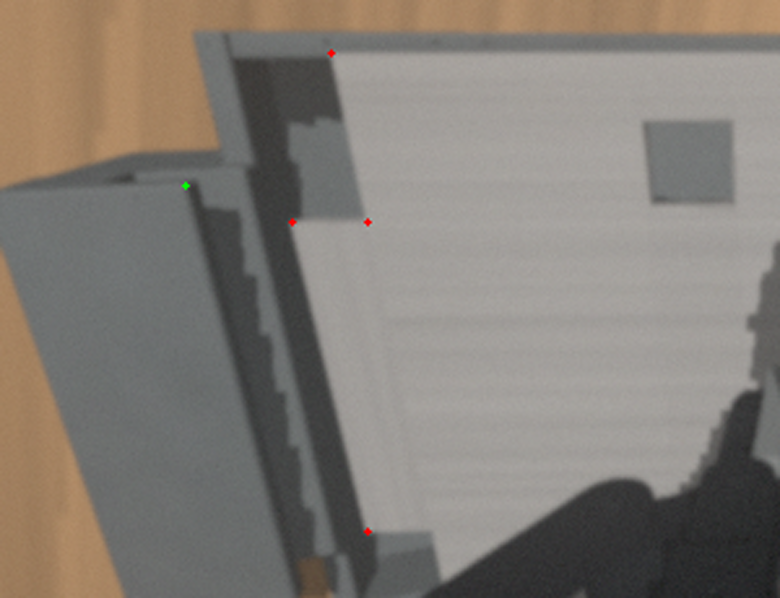

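The red (tongue) and green (lip) predictions lie on the real edges: tongue corners at crop (292,222) and (367,531), lip corner at (188,184). Inserting slowly.

Emit:
apply_moves(motion="-1 0 -0.005 -0.002 0; -1 0.0006 -0.01 -0.0035 0; -1 0.0006 -0.014 -0.005 0; -1 0.0006 -0.0175 -0.0063 0; -1 0.0006 -0.0205 -0.0075 0; -1 0.0006 -0.022 -0.008 0; -1 0.0006 -0.022 -0.008 0; -1 0.0006 -0.022 -0.008 0")

```text
clock: 22.32
eef_pos: [468.0, 142.1, 250.3]
tcp_rot: [2.791, -0.011, 1.803]
contact_force: [-0.1, 0.2, -4.0]
opening: 0.17
```

Run:
```python
from h import *
f=grab_frame('scene');cv2.imwrite('pics/s8.png',cv2.resize(f['img'][150:290,320:450,::-1],None,fx=4,fy=4,interpolation=cv2.INTER_CUBIC))
f=grab_frame('wrist'); s,p,R=st(); info()
im=f['img'][:,:,::-1].copy()
for m in [(-101,40,4),(-101,-40,4),(-85,75,4),(-85,40,4)]:
    cv2.circle(im,tuple(int(x) for x in px(f,platept(p,R,m,OFF2,ABC)).round()),1,(0,0,255),-1)
cv2.imwrite('pics/w8.png',cv2.resize(im[100:330,0:300],None,fx=2.6,fy=2.6,interpolation=cv2.INTER_CUBIC))
```

```text
t 22.4167 p [468.1 142.2 250.3] rpy [ 2.791 -0.011  1.803] open 0.173 F [ 0.7  0.8 -5. ] M [-0.04  0.33 -0.01]
tongue in lip [-10.3  -0.1  -9.5] tilt 0.321 lean 0.015 yaw 0.229
```

View pics/w8.png

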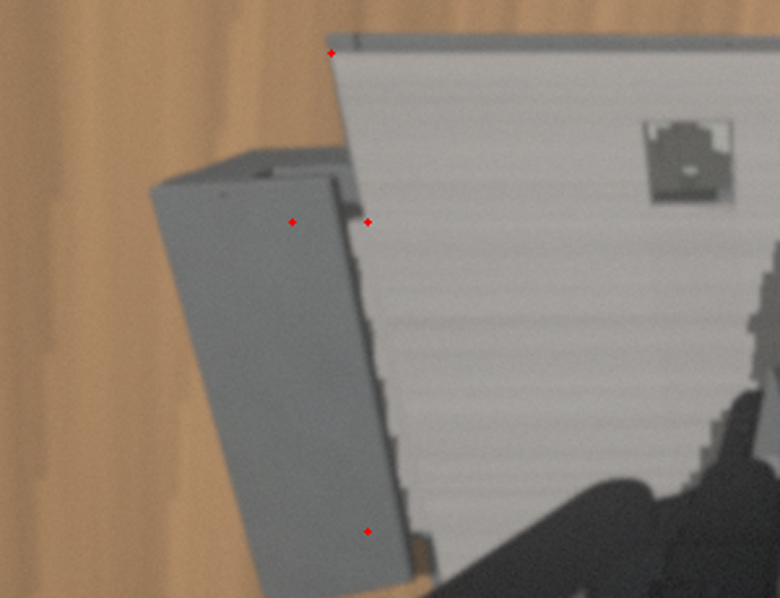

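View pics/s8.png

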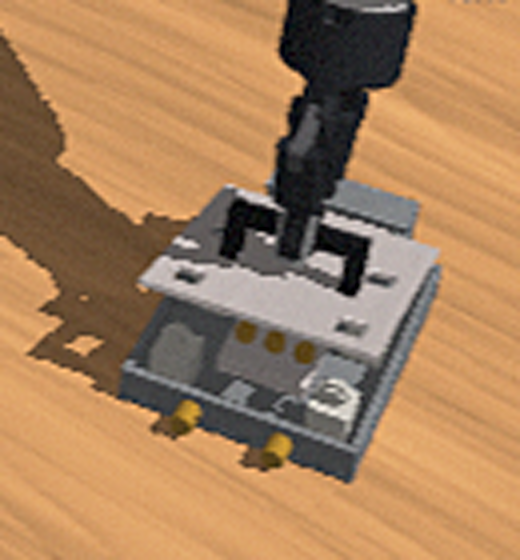

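The tongue is under the lip at x about −10 mm, tilt 0.32, with no contact force. Now lowering by pivoting about the tongue with a light grip. Computing the arc.

Run:
```python
from h import *
s,p,R=st()
c,sn=np.cos(HA),np.sin(HA)
g=lambda t:np.array([116*np.cos(t)-34*np.sin(t),116*np.sin(t)+34*np.cos(t)])
g0=g(.321)+[-10.3,-9.5]
for t,tx,tz in [(.30,-10.5,-9.9),(.27,-10.8,-10.3),(.24,-11,-10.7),(.21,-11.3,-11),(.18,-11.6,-11),(.15,-11.8,-11),(.13,-12,-11),(.11,-12.2,-11),(.09,-12.3,-11),(.07,-12.5,-11)]:
    d=g(t)+[tx,tz]-g0; w=np.array([c*d[0],sn*d[0],d[1]]); print(t,d.round(1),(R.T@w/1000).round(4))
```

```text
0.3 [ 1.2 -2.5] [-0.      0.0003  0.0028]
0.27 [ 2.9 -6. ] [-0.0001  0.0007  0.0066]
0.24 [ 4.5 -9.5] [-0.0001  0.001   0.0104]
0.21 [  6.  -12.9] [-0.0002  0.0012  0.0142]
0.18 [  7.4 -16.1] [-0.0002  0.0014  0.0177]
0.15 [  8.8 -19.4] [-0.0003  0.0016  0.0212]
0.13 [  9.6 -21.6] [-0.0003  0.0016  0.0236]
0.11 [ 10.3 -23.8] [-0.0003  0.0015  0.0259]
0.09 [ 11.1 -26.1] [-0.0003  0.0015  0.0283]
0.07 [ 11.8 -28.3] [-0.0004  0.0013  0.0307]
```

Nicely nearly straight along tool z. First half, with a squeeze of 20 N:

Emit:
apply_moves(motion="-1 0 0 0 0; -1 0 0.0002 0.0015 0; -1 0 0.0003 0.0028 0; -1 0 0.0005 0.005 0; -1 0 0.0007 0.007 0; -1 0 0.001 0.009 0; -1 0 0.001 0.0104 0; -1 0 0.0011 0.0125 0; -1 0 0.0012 0.0142 0; -1 0 0.0012 0.0142 0", squeeze=20)

```text
clock: 23.25
eef_pos: [474.6, 143.9, 237.7]
tcp_rot: [2.789, -0.011, 1.804]
contact_force: [1.1, 1.5, 4.5]
opening: 0.172
```

Run:
```python
from h import *
f=grab_frame('scene');cv2.imwrite('pics/s9.png',cv2.resize(f['img'][150:290,320:450,::-1],None,fx=4,fy=4,interpolation=cv2.INTER_CUBIC))
f=grab_frame('wrist'); s,p,R=st(); info()
cv2.imwrite('pics/w9.png',f['img'][:,:,::-1])
```

```text
t 23.35 p [474.5 143.9 237.8] rpy [ 2.789 -0.011  1.804] open 0.171 F [1.9 1.1 5.9] M [ 0.    0.52 -0.04]
tongue in lip [ -3.4   0.3 -22.1] tilt 0.322 lean 0.016 yaw 0.229
```

View pics/w9.png

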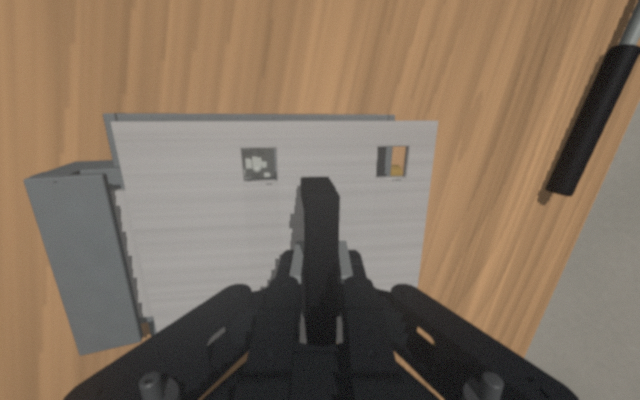

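View pics/s9.png

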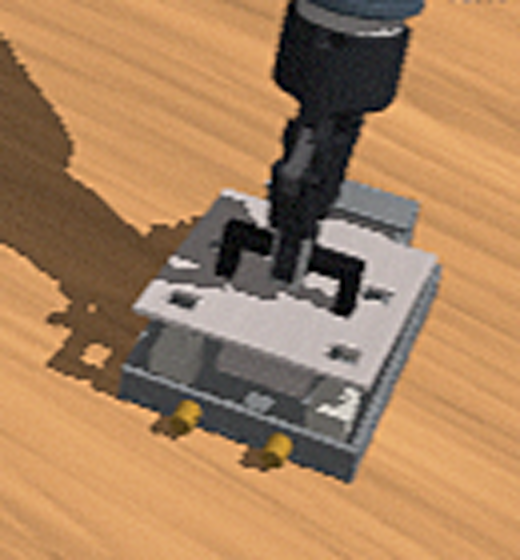

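```bash
cat > fit3.py <<'E'
from h import *
def fit(f,O,q0=(0,0,0.03),z=155.5):
    s,p,R=st()
    res=lambda q:np.concatenate([px(f,platept(p,R,m,[-.4,q[0],z+q[1]],(0.005,q[2],0)))-u for m,u in O]+[[q[1]*.5]])
    S=least_squares(res,q0); q=S.x; print('fit',q.round(3),S.fun.round(1)); off=[-.4,q[0],z+q[1]];abc=(.005,q[2],0); info(off,abc)
    for m,n in [((-15,52,0),0),((-15,-52,0),1),((60,52,0),2),((60,-52,0),3)]:
        print(n,(HL(platept(p,R,m,off,abc))-[m[0],m[1],34]).round(1))
    return off,abc
E
python3 - <<'E'
from fit3 import *
f=grab_frame('wrist')
fit(f,[((85,75,4),(437.5,121.5)),((-15,52,4),(259.5,164)),((60,52,4),(391.5,161)),((-85,75,4),(113,122))])
E
```

```text
fit [-0.788  1.433  0.11 ] [ 0.6 -2.6 -0.2 -0.8  0.  -0.4 -0.4 -1.9  0.7]
t 23.4 p [474.5 143.9 237.9] rpy [ 2.789 -0.011  1.804] open 0.174 F [1.  1.4 4.8] M [0.03 0.48 0.02]
tongue in lip [ -8.9   0.1 -15.6] tilt 0.243 lean 0.016 yaw 0.23
0 [ 1.2  0.4 16.9]
1 [ 1.9  0.4 15.3]
2 [-1.   0.6 34.9]
3 [-0.3  0.6 33.3]
```

Emit:
apply_moves(motion="-1 0 0 0.0018 0; -1 0 0 0.0035 0; -1 0 0 0.005 0; -1 0 -0.0003 0.007 0; -1 0 -0.0005 0.0085 0; -1 0 -0.0007 0.01 0; -1 0 -0.0007 0.0117 0; -1 0 -0.0007 0.0117 0")

```text
clock: 24.07
eef_pos: [478.8, 145.1, 227.2]
tcp_rot: [2.786, -0.011, 1.804]
contact_force: [5.3, 2.5, 7.4]
opening: 0.173
```

Run:
```python
from h import *
f=grab_frame('scene');cv2.imwrite('pics/s10.png',cv2.resize(f['img'][150:290,320:450,::-1],None,fx=4,fy=4,interpolation=cv2.INTER_CUBIC))
f=grab_frame('wrist'); s,p,R=st(); info()
cv2.imwrite('pics/w10.png',cv2.resize(f['img'][100:330,20:460,::-1],None,fx=1.8,fy=1.8,interpolation=cv2.INTER_CUBIC))
```

```text
t 24.1667 p [478.8 145.1 227.4] rpy [ 2.786 -0.011  1.804] open 0.173 F [4.3 1.3 7.7] M [ 0.07  0.06 -0.  ]
tongue in lip [  1.8   0.4 -32.7] tilt 0.326 lean 0.016 yaw 0.229
```

View pics/w10.png

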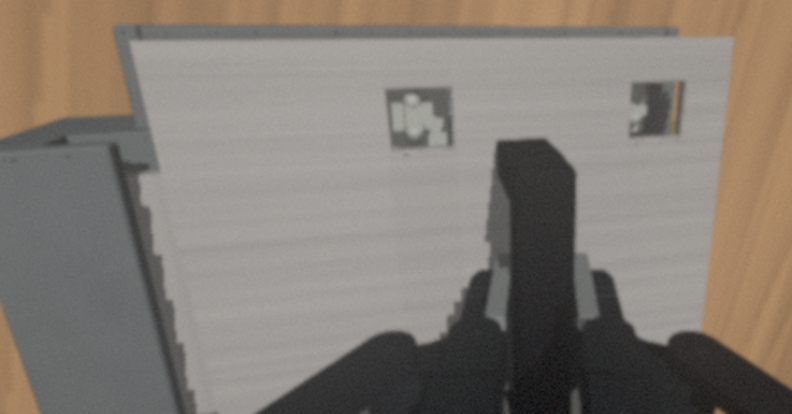

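View pics/s10.png

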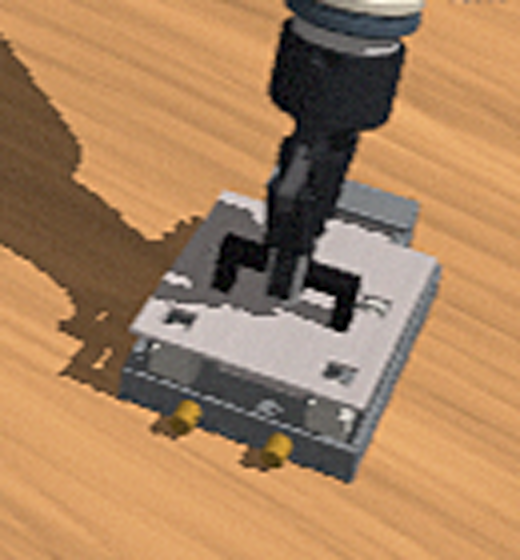

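The tilt is now about 0.12, and standoff0 shows inside hole0 (crop 412,118 in the hole at 419,118). I'll go a little lower, then open part-way so the lower finger misses the plate, and back off along the tool.

Emit:
apply_moves(motion="-1 0 -0.0005 0.0015 0; -1 0 -0.001 0.003 0; -1 0 -0.001 0.003 0; -0.6 0 -0.001 0.003 0; -0.4 0 -0.001 0.003 0; -0.25 0 -0.001 0.003 0; -0.25 0 -0.001 0.003 0; -0.25 0 -0.001 0.003 0; -0.25 0 -0.001 0.003 0; -0.25 0 -0.001 -0.01 0; -0.25 0 -0.001 -0.03 0; -0.25 0 -0.001 -0.055 0; -0.25 0 -0.001 -0.08 0; -0.25 0 -0.001 -0.1 0; -0.25 0 -0.001 -0.11 0")

```text
clock: 25.42
eef_pos: [439.2, 134.4, 331.0]
tcp_rot: [2.789, -0.011, 1.803]
contact_force: [0.8, 0.6, -0.8]
opening: 0.373
```

Run:
```python
from h import *
f=grab_frame('scene');cv2.imwrite('pics/s11.png',cv2.resize(f['img'][150:290,320:450,::-1],None,fx=4,fy=4,interpolation=cv2.INTER_CUBIC))
f=grab_frame('wrist'); s,p,R=st(); info()
cv2.imwrite('pics/w11.png',f['img'][:,:,::-1]);np.savez('w11.npz',**{k:f[k] for k in('fx','fy','cx','cy','R','t')})
for q in ('cover_grip','cover_hole0','cover_tongue'):
  for n in ('top','scene'):
    g=grab_frame(n)
    print(q,n,[((HL(d['point'])).round(1).tolist(),round(d['conf'],2)) for d in spotter.place_of(q,n) if np.hypot(*(np.array(d['point'][:2])-HB))<140])
```

```text
t 25.5167 p [439.6 134.5 330.4] rpy [ 2.789 -0.011  1.804] open 0.374 F [-0.4 -0.1  0.6] M [-0.03  0.2   0.05]
tongue in lip [-39.3  -1.   70.5] tilt 0.323 lean 0.016 yaw 0.229
cover_grip top [([11.7, 1.4, 76.0], 0.76)]
cover_grip scene [([15.4, 4.3, 77.2], 0.61)]
cover_hole0 top [([-13.8, -50.5, 41.6], 0.82), ([57.6, -51.3, 44.7], 0.65), ([-19.1, 53.1, 38.3], 0.64), ([59.5, 50.0, 43.3], 0.59)]
cover_hole0 scene [([-12.2, -54.5, 40.7], 0.77), ([-14.5, 53.0, 39.8], 0.72), ([58.6, -52.2, 45.9], 0.62), ([-17.3, -52.4, 31.4], 0.35), ([-101.9, -1.2, 34.8], 0.19)]
cover_tongue top [([-98.8, 4.2, 35.7], 0.97), ([62.1, -51.1, 34.0], 0.74), ([-20.0, 53.1, 42.0], 0.66)]
cover_tongue scene [([-101.5, -1.7, 32.7], 0.72)]
```

View pics/w11.png

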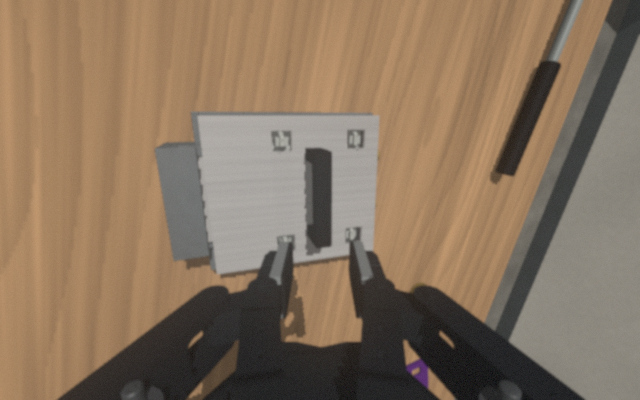

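View pics/s11.png

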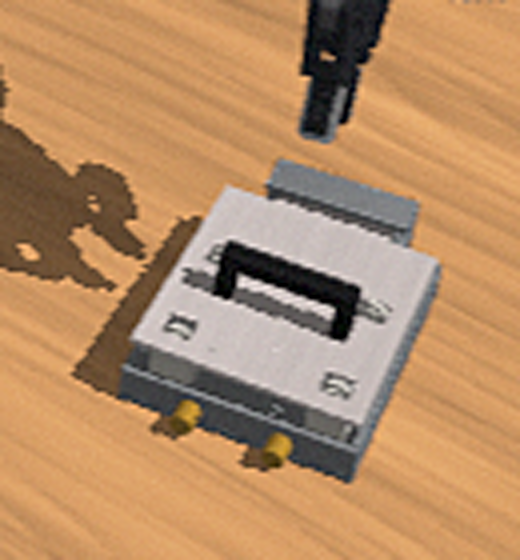

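The cover rests on all four arrowheads. Standoffs show in the holes at (282,140), (356,139), (287,240), (353,234), and the networks give hole heights of about 40 near the lip and 45 far from it. The tongue is at −13 under the lip. Next, closed fingertips above the bar to press.

```bash
cat >> h.py <<'E'
def totip(X,gp=173):
    s,p,R=st(); return (R.T@(np.array(X,float)-(p+R[:,2]*gp))/1000).round(4)
E
python3 - <<'E'
from h import *
for z in (110,95,85,80,74,70): print(z,totip(HW(19,0,z)))
E
```

```text
110 [0.     0.0199 0.0672]
95 [-0.0002  0.0148  0.0813]
85 [-0.0003  0.0114  0.0906]
80 [-0.0003  0.0097  0.0953]
74 [-0.0004  0.0076  0.101 ]
70 [-0.0004  0.0062  0.1047]
```

Emit:
apply_moves(motion="-1 0 0.01 0.01 0; -1 0 0.02 0.03 0; -1 0 0.02 0.05 0; -1 0 0.02 0.062 0; -1 0 0.02 0.067 0; -1 0 0.02 0.067 0; -1 0 0.0175 0.0745 0; -1 0 0.015 0.081 0; -1 0 0.015 0.081 0; -1 0 0.015 0.081 0", squeeze=40)

```text
clock: 26.95
eef_pos: [479.8, 144.8, 258.0]
tcp_rot: [2.792, -0.011, 1.803]
contact_force: [-0.2, -0.5, -0.4]
opening: -0.002
```

Run:
```python
from h import *
f=grab_frame('scene');cv2.imwrite('pics/s12.png',cv2.resize(f['img'][130:270,310:450,::-1],None,fx=4,fy=4,interpolation=cv2.INTER_CUBIC))
f=grab_frame('wrist'); s,p,R=st(); info()
cv2.imwrite('pics/w12.png',f['img'][:,:,::-1])
print(HL(p+R[:,2]*173).round(1))
for z in (85,80,74,70): print(z,totip(HW(19,0,z)))
```

```text
t 27.05 p [480.1 144.9 258.5] rpy [ 2.791 -0.011  1.804] open 0.004 F [-0.5 -0.7  0.4] M [-0.02  0.19 -0.03]
tongue in lip [ 2.  -0.1 -1.4] tilt 0.321 lean 0.015 yaw 0.229
[19.3  0.2 96. ]
85 [-0.0003 -0.0041  0.0102]
80 [-0.0004 -0.0058  0.0149]
74 [-0.0004 -0.0078  0.0206]
70 [-0.0005 -0.0092  0.0243]
```

View pics/w12.png

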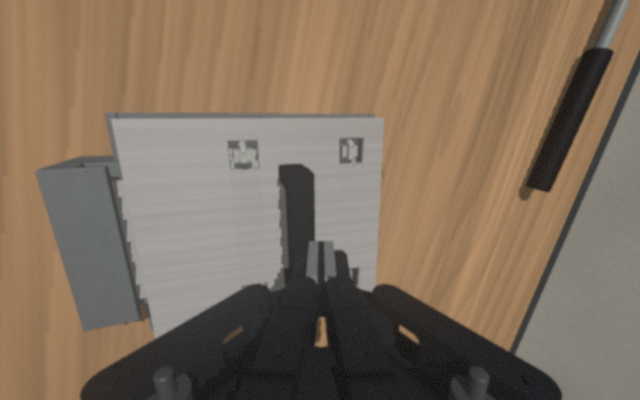

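View pics/s12.png

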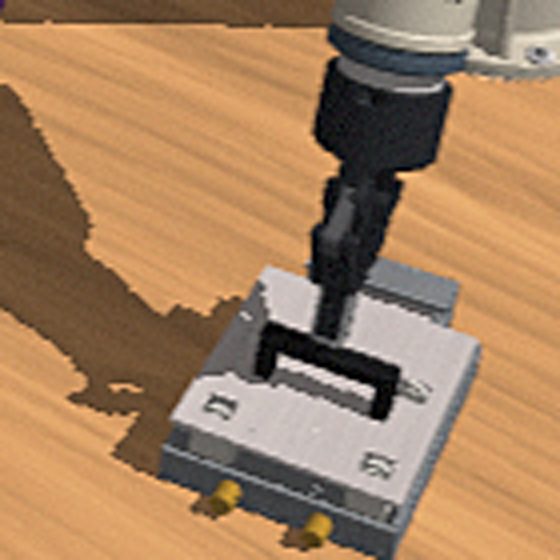

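Run:
```python
from h import *
for z in (92,86,84,82,80,78,76,74,72): print(z,totip(HW(17,0,z)))
```

```text
92 [-0.0002 -0.0035  0.003 ]
86 [-0.0003 -0.0056  0.0086]
84 [-0.0003 -0.0063  0.0105]
82 [-0.0003 -0.007   0.0124]
80 [-0.0003 -0.0077  0.0142]
78 [-0.0004 -0.0083  0.0161]
76 [-0.0004 -0.009   0.018 ]
74 [-0.0004 -0.0097  0.0199]
72 [-0.0004 -0.0104  0.0218]
```

Emit:
apply_moves(motion="-1 0 -0.0035 0.003 0; -1 0 -0.0056 0.0086 0; -1 0 -0.0063 0.0105 0; -1 0 -0.007 0.0124 0; -1 0 -0.007 0.0124 0")

```text
clock: 27.47
eef_pos: [477.9, 144.5, 243.8]
tcp_rot: [2.792, -0.011, 1.803]
contact_force: [0.1, 0.0, 0.1]
opening: 0.005
```

Emit:
apply_moves(motion="-1 0 -0.0004 0.001 0; -1 0 -0.0007 0.0018 0; -1 0 -0.001 0.0028 0; -1 0 -0.0013 0.0037 0")

```text
clock: 27.8
eef_pos: [477.8, 144.6, 240.0]
tcp_rot: [2.792, -0.011, 1.803]
contact_force: [0.5, 0.6, -0.2]
opening: 0.003
```

Run:
```python
from h import *
info(); s,p,R=st(); print(HL(p+R[:,2]*173).round(1))
```

```text
t 27.8 p [477.8 144.6 240. ] rpy [ 2.792 -0.011  1.803] open 0.003 F [ 0.5  0.6 -0.2] M [-0.01  0.1  -0.03]
tongue in lip [ -0.5   0.1 -19.8] tilt 0.32 lean 0.015 yaw 0.229
[16.8  0.4 77.5]
```

Emit:
apply_moves(motion="-1 0 -0.0004 0.001 0; -1 0 -0.0007 0.0019 0; -1 0 -0.001 0.0028 0; -1 0 -0.0014 0.0038 0")

```text
clock: 28.13
eef_pos: [477.8, 144.6, 237.8]
tcp_rot: [2.79, -0.011, 1.803]
contact_force: [-24.5, -7.3, 53.9]
opening: 0.002
```

Run:
```python
from h import *
info(); s,p,R=st(); print(HL(p+R[:,2]*173).round(1))
f=save('wrist','w13.png')
f=grab_frame('scene');cv2.imwrite('pics/s13.png',cv2.resize(f['img'][130:270,310:450,::-1],None,fx=4,fy=4,interpolation=cv2.INTER_CUBIC))
```

```text
t 28.1333 p [477.8 144.6 237.8] rpy [ 2.79  -0.011  1.803] open 0.002 F [-24.5  -7.3  53.9] M [-0.48  1.32 -0.08]
tongue in lip [ -0.1   0.1 -22.1] tilt 0.322 lean 0.015 yaw 0.229
[17.1  0.4 75.4]
```

View pics/s13.png

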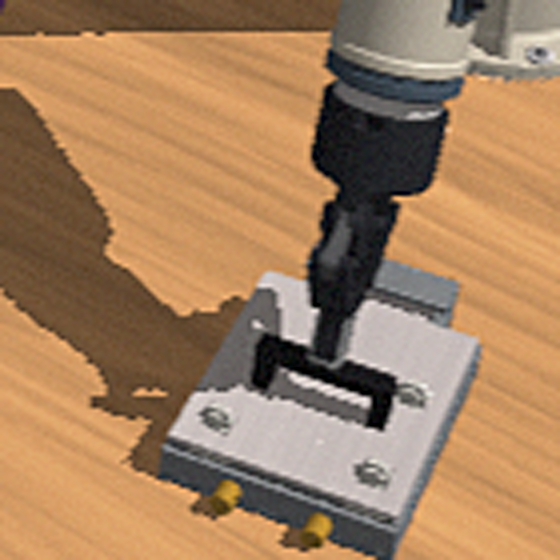

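View pics/w13.png

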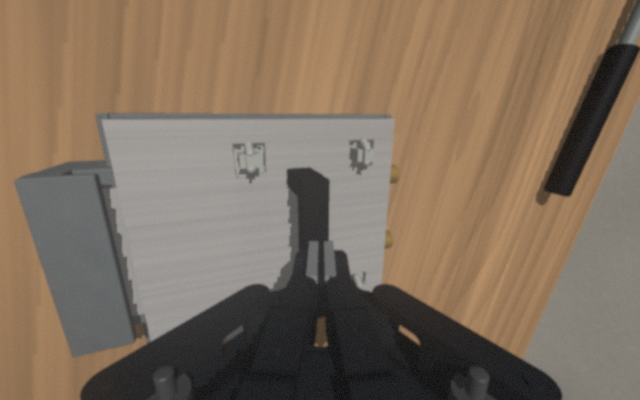

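The reaction rose to 54 N with the tip at about bar-home height, so the cover seems seated. Backing off at once to check.

Emit:
apply_moves(motion="-1 0 0.0012 -0.0034 0; -1 0 0.004 -0.011 0; -1 0 0.009 -0.025 0; -1 0 0.01 -0.06 0; -1 0 0.01 -0.09 0; -1 0 0.01 -0.11 0; -1 0 0.01 -0.12 0; -1 0 0.01 -0.12 0")

```text
clock: 28.9
eef_pos: [447.3, 136.1, 354.4]
tcp_rot: [2.788, -0.011, 1.804]
contact_force: [0.7, -0.2, -0.6]
opening: -0.005
```

Run:
```python
from h import *
info()
f=save('wrist','w14.png')
g=grab_frame('scene');cv2.imwrite('pics/s14.png',cv2.resize(g['img'][160:280,330:450,::-1],None,fx=5,fy=5,interpolation=cv2.INTER_CUBIC))
for q in ('cover_grip','cover_hole0','cover_tongue'):
  for n in ('top','scene','wrist'):
    g=grab_frame(n)
    print(q,n,[((HL(d['point'])).round(1).tolist(),round(d['conf'],2)) for d in spotter.place_of(q,n) if np.hypot(*(np.array(d['point'][:2])-HB))<140])
im=f['img'][:,:,::-1].copy()
for dz,col in ((0,(0,0,255)),(7,(0,255,0))):
  for m in [(85,75),(85,-75),(-85,75),(-85,-75)]:
    cv2.circle(im,tuple(int(x) for x in px(f,HW(*m,38+dz)).round()),1,col,-1)
cv2.imwrite('pics/w14b.png',im)
```

```text
t 28.9 p [447.3 136.1 354.4] rpy [ 2.788 -0.011  1.804] open -0.005 F [ 0.7 -0.2 -0.6] M [-0.02  0.09  0.01]
tongue in lip [-31.2  -1.2  94.4] tilt 0.324 lean 0.016 yaw 0.229
cover_grip top [([15.6, 0.2, 67.6], 0.71)]
cover_grip scene [([16.4, -0.5, 68.2], 0.81)]
cover_grip wrist [([10.6, -4.4, 64.8], 0.79)]
cover_hole0 top [([60.3, 50.4, 34.8], 0.94), ([59.0, -48.5, 29.7], 0.94), ([-15.3, -49.5, 36.3], 0.87), ([-19.6, 49.4, 34.9], 0.59)]
cover_hole0 scene [([-16.2, -49.3, 33.6], 0.92), ([60.0, -52.6, 36.7], 0.92), ([55.6, 49.2, 34.9], 0.74), ([-14.3, 51.4, 34.3], 0.68)]
cover_hole0 wrist [([54.3, -48.4, 32.7], 0.94), ([-15.7, -50.4, 34.2], 0.84), ([-17.4, 53.4, 37.4], 0.79), ([60.0, 50.2, 34.8], 0.65), ([-86.8, -1.5, 40.9], 0.28)]
cover_tongue top [([-100.0, 5.3, 35.0], 0.62)]
cover_tongue scene [([-101.4, -0.6, 32.0], 0.6)]
cover_tongue wrist [([-101.2, -0.2, 34.9], 0.62), ([-15.8, -54.2, 33.2], 0.32)]
```

View pics/w14b.png

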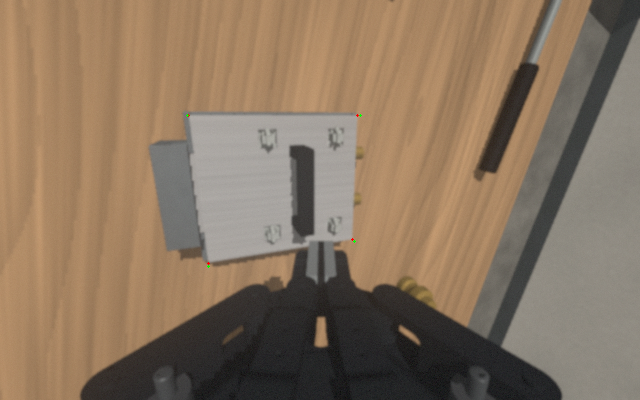

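View pics/s14.png

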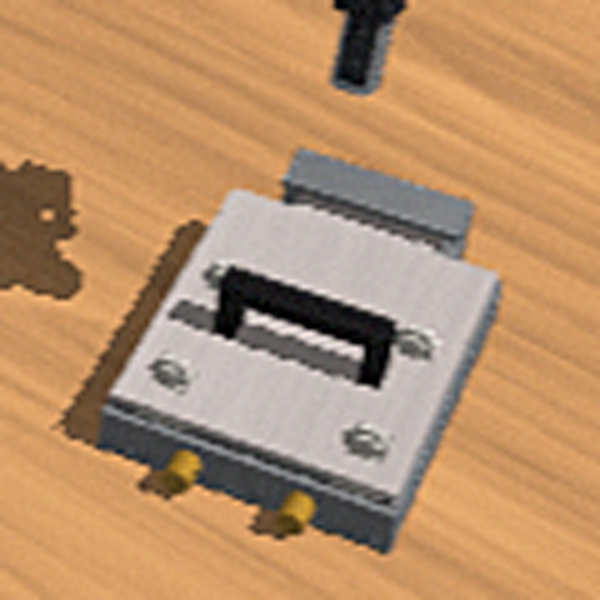

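All checks say it is home: hole heights average about 34.5 mm (shoulder 34), handle about 67, tongue at −13 under the lip, and arrowheads stand above the plate at all four holes: (268,138), (336,137), (273,233), (335,225). Press was central and the reaction went rigid. The gripper is about 110 mm clear. Handing in.

Run:
```python
from h import *
for q in ('fitting','screwdriver_mid','tub'):
    print(q,[(np.round(d['point']).tolist(),round(d['conf'],2)) for d in spotter.place_of(q,'scene')][:2])
info(); print(r.sign_off())
```

```text
fitting [([764.0, 11.0, 1.0], 0.63)]
screwdriver_mid [([513.0, 389.0, 14.0], 0.61)]
tub [([534.0, -400.0, 1.0], 0.98), ([517.0, 392.0, 15.0], 0.26)]
t 30.05 p [447.2 136.1 352.3] rpy [ 2.791 -0.011  1.803] open -0.002 F [-0.4  0.4  0.6] M [0.02 0.1  0.01]
tongue in lip [-32.2  -1.3  92.5] tilt 0.32 lean 0.015 yaw 0.229
the job is handed in; nothing more can be done
None
```

The cover is on the housing and looks fully home, and I handed the job in at about 30 s. No verdict was reported.

**What I did:**
- I picked up the silver aluminium cover by its handle and left the two purple look-alikes alone.
- The moves have no tilt axis, so I tilted the tool by pushing it against its reach limit. That gave about 0.32 rad of free-edge-up tilt with 0.016 rad of lean.
- I hooked the tongue about 10 mm under the lip, then lowered the cover onto the standoffs about the tongue with a light grip.
- I let go and pressed the middle of the handle bar with closed fingertips.

**Last checks:**

| Check | Measured | Expected when home |
|---|---|---|
| Hole heights, average over three cameras | about 34.5 mm | 34 mm |
| Handle height | about 67 mm | 68 mm |
| Tongue under the lip | about 13 mm | 13 mm |

- All four standoff heads stood above the plate.
- The bystanders were within 5 mm of where the scene camera first placed them, which is about its error.
- The gripper was clear of everything, with no contact force.

**What disagreed or is uncertain:**
- Single hole heights scattered from 30 to 37 mm. That all four clicked rests on the average, the pictures and the stiff reaction to a central press, not on four separate measurements.
- The final press reached about 54 N upward at the fingertips before I backed off. That is under the 120 N wrist limit, but over 40 N if that limit also counts the fingers.
- While tilting at full reach, joint 3 read 0.058 to 0.059 rad against its rounded limit of 0.06.

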